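Draw out the sample carrier and load it with the fallen bottles

ROBOT

A 6-joint arm with a two-finger parallel gripper is mounted at the origin on a cart in front of the work surface, level with it; the furniture and walls round the work are solid. World frame = base frame: x ahead of the robot, y to its left, z up, the work surface at z = 0. Lengths are in mm, angles in degrees, forces in N, time in s.
With the tool pointing down it reaches from about 150 to 775 mm from the base axis. Payload 6.1 kg.
Tool frame: the origin (TCP) lies at the very end of the fingers, on their centre line; the grasp point (between the pads) lies arm.grasp_offset behind it (arm.grasp_offset is the distance from the TCP to the grasp point, in mm); x points along the fingers, y is the direction in which the jaws open and shut, and the axes are right-handed (so a half turn about x gives the same grasp; the last joint's range is limited). The gripper opens to 85 mm and grips with 20 to 120 N. Pads are 22 mm wide; open, the fingers measure 114 mm over their backs; the gripper's body (76 mm by 85 mm) begins 54 mm behind the grasp point. The pads swing forward as they close: fully open they stand 13 mm farther back than shut.
Start: joints at [-65.661, 7.208, -2.269, 80.523, 0, 90], TCP at [216.364, -478.325, 231.295] pointing down, gripper open.
Joint ranges: [-155.77, 155.77], [-54.66, 111.73], [-72.52, 77.12], [-102.08, 115.82], [-83.92, 84.16], [-180, 180]. Speed limits (degrees/s): [136.94, 136.94, 172.46, 180, 180, 180].

INTERFACE

Orientations are given as a 3x3 rotation matrix whose columns are the frame's x, y, z axes.
In Python, from plant import arm, camera, camera_info gives the robot as it stands.
- The arm moves only by the tool carry_out, never from a script. Its argument "motion" is a list of rows, each a list of 7 numbers: the turn, a rotation vector about the tool's x, y, z in degrees, then the shift along the tool's x, y, z in mm, then the finger opening in mm, from 0 to 85.4. A call has 1 to 10 rows; each row is the pose to reach, as a shift and turn from the pose measured when the call began, along the tool's axes at that moment; what a row does not reach only later rows make up. A row lasts 1/10 s, in which the tool goes at most 50 mm and 8.59 degrees, less where a joint would pass 70% of its speed; a pose out of reach is approached as far as the arm can. A call with a gripper value outside its range is refused whole. The fingers move at their own pace and stop on an object; "force" is the grip in N (left out, the last holds). Time passes only in rows, so rows that repeat a pose let the fingers close. It gives the time, the measured TCP pose, the force and the opening at its end, in the units of the state.
- arm.state(): the state, without advancing time (a new reading comes with each control period).
- camera(name): name is "side" or "top" or "wrist"; returns (picture, depth): 384x512x3 uint8, blue, green, red; 384x512 float32, mm along the optical axis (not along the pixel's ray), 0 where there is no reading.
- camera_info(name): a dict with "intrinsics" (3x3 intrinsics, pixels), "dist_coeffs" ([k1, k2, p1, p2, k3] as OpenCV has them; the pictures are not rectified), "rvec" (rotation vector, rad) and "tvec" (3), from world to camera coordinates, as OpenCV has them. Camera axes: x right, y down, z forward; pixel columns grow to the right and rows downward; lengths in mm; the calibration is good to about 2 mm. A picture is of the moment at which its call begins: read the wrist's pose just before it. camera_info takes no time and is no camera call; for the wrist camera it gives the pose at the moment of the call.
- arm.job_done(): hands the job in, once; it reports no verdict.
The state is a dict: "clock": time; "joints": joint angles; "qvel": joint speeds; "tau": joint torques, N m; "tcp_pos": TCP position; "tool_rot": TCP orientation; "contact_force": force on the tool from outside, world axes, zero at the start; "wrist_torque": the same for the moment, N m; "opening": finger opening in mm.
Only numpy, scipy, OpenCV 4.12 (cv2) and the standard library are available. Lean on these libraries where they do the work, as an engineer would, in place of code of your own. Each camera call takes 0.05 s, during which the arm holds its last target. There are 200 camera calls.

TASK

Make the sample carrier ready: take the USB hub off the loading mat and put it down on the table beside it, then draw the flat carrier plate straight and level out of its tight guide without forcing it and lay it flat on the mat, in line with the mat and wholly on it. Then stand every fallen square bottle upright, cap up, on the carrier plate, with no bottle hanging over its edge, and leave the other things where they are.

Things in the scene. Friction and masses are not known exactly. Their poses are not given: they have to be found in the camera images.
- guide: Dark steel guide fixed to the table, 160 x 164 x 32 mm. Origin: centre of underside; own x along the channel, z up. Channel 124 mm wide, own z 12 to 24.5 mm, open at the -x end (which looks roughly to the robot's left), back stop at +x. Side lips overhang it by 14 mm; open above in the middle: the plate leaves only along -x.
- carrier: Aluminium plate 220 x 120 x 10 mm, 0.35 kg. Origin: centre of underside; own x along its length, z up. Upright grey grip bar across its -x end at own x -100 mm: 12 mm thick along x, 60 mm wide, up to own z 56 mm. At the start in the guide, axes parallel, origin at guide x -40 mm, bar 54 mm clear of it; free after 150 mm of travel. Play 2.5 mm in height, 2 mm each side.
- mat: Thin grey loading mat, fixed, 300 x 180 x 3 mm. Origin: centre of its underside; own x is its long axis, z up (top at 3 mm).
- usb_hub: Small black box with ports (a USB hub), 36 x 92 x 24 mm, loose, lying on the mat at the start. Origin: centre of its underside; own y is its long axis, z up.
- bottle_1: White bottle: square body 46 x 46 mm, 68 mm long, then a shoulder and a grey round cap 33 mm in diameter; 96 mm in all, about 0.12 kg, lying on the table. Origin: middle of the square body (34 mm from the base, 23 mm from its sides). Own x runs from base to cap (up when it stands). May be absent.
- bottle_2: Another bottle like bottle_1. May be absent. (Behind the bottles a tall fixed cabinet closes the table: its front stands at about x = 0.62 m for all y above 0.)
- bottle_3: Another bottle like bottle_1. May be absent.
- bottle_4: Another bottle like bottle_1. May be absent.
- lens_tube: Black lens tube standing at the back, 31 mm diameter, 52 mm high; a bystander.
- optic_box: Small box with a clear lid, 40 x 40 x 20 mm; a bystander.
- clamp: Black fork clamp, 24 x 68 x 10 mm, lying near the front edge of the table; a bystander.
- keys: Keyboard, 150 x 248 x 16 mm, at the right front of the table; a bystander, fixed. Origin: centre of underside.
Things that resemble listed ones, but are neither listed nor needed, are in the scene too. What is shaped like the bottle_3 but yellow is not meant.

How it is judged (in metres and radians):
On the way, in this order (a step that is already met when the one before it is completed fails the run):
1. the hub is off the mat, lying on the table ((x of usb_hub in the frame of mat above 0.165 m or x of usb_hub in the frame of mat below -0.165 m or y of usb_hub in the frame of mat above 0.105 m or y of usb_hub in the frame of mat below -0.105 m) and height (world z) of usb_hub between -0.01 and 0.006 m and angle between usb_hub's own z axis and vertical below 0.15 rad), for 0.2 s.
2. the carrier is out of the guide and lies flat on the mat, in line with it (x of carrier in the frame of mat between -0.045 and 0.045 m and y of carrier in the frame of mat between -0.035 and 0.035 m and z of carrier in the frame of mat between -0.002 and 0.008 m and angle between carrier's own z axis and vertical below 0.05 rad and angle between the x axis of carrier and the x axis of mat, either way round below 0.2 rad), for 0.3 s.
At the end, for the whole second after the job is handed in: Carrier flat on the mat: centres within 45 mm along, 35 mm across, parallel within 0.2 rad. Hub flat on the table, its centre 15 mm or more outside the mat's outline. Every bottle present upright within 0.1 rad, cap up, on the plate, its axis 20 mm or more from the plate's edges; all at rest (all of step 1 and all of step 2 and linear speed of each of carrier, bottle_1, bottle_2, bottle_3, bottle_4 below 0.02 m/s and angle between each of bottle_1, bottle_2, bottle_3, bottle_4's own x axis and vertical below 0.1 rad and x of bottle_1 in the frame of carrier between -0.08 and 0.09 m and y of bottle_1 in the frame of carrier between -0.04 and 0.04 m and z of bottle_1 in the frame of carrier between 0.036 and 0.052 m and x of bottle_2 in the frame of carrier between -0.08 and 0.09 m and y of bottle_2 in the frame of carrier between -0.04 and 0.04 m and z of bottle_2 in the frame of carrier between 0.036 and 0.052 m and x of bottle_3 in the frame of carrier between -0.08 and 0.09 m and y of bottle_3 in the frame of carrier between -0.04 and 0.04 m and z of bottle_3 in the frame of carrier between 0.036 and 0.052 m and x of bottle_4 in the frame of carrier between -0.08 and 0.09 m and y of bottle_4 in the frame of carrier between -0.04 and 0.04 m and z of bottle_4 in the frame of carrier between 0.036 and 0.052 m); the robot touches nothing.
It fails at once if the carrier is tipped in the guide (over 0.15 rad while 40 mm or more of it is still inside) (x of carrier in the frame of guide above -0.15 m and height (world z) of carrier below 0.03 m and angle between carrier's own z axis and vertical above 0.15 rad and y of carrier in the frame of guide between -0.03 and 0.03 m).
It fails at once if the carrier is forced in the guide (over 50 N between them) (contact force between carrier and guide above 50 N).
It fails at once if a bystander is disturbed: lens_tube shifted over 40 mm (distance of lens_tube from where it was at the start of the episode above 0.04 m).
It fails at once if a bystander is disturbed: optic_box shifted over 40 mm (distance of optic_box from where it was at the start of the episode above 0.04 m).
It fails at once if a bystander is disturbed: clamp shifted over 40 mm (distance of clamp from where it was at the start of the episode above 0.04 m).
Of bottle_1, bottle_2, bottle_3, bottle_4 only 3 to 4 are there at a start; the rules pass over those that are not, and their reading is None.
At some moment in a run one of bottle_1, bottle_2, bottle_3, bottle_4 may be knocked a few centimetres aside while the robot is not near it.
Once in a run the grip may slacken for a moment while it holds something.
It also fails if it takes over 210 s, if anything falls off the work surface, if the arm or the gripper's body presses on something with over 40 N, if the wrist force passes 120 N, or if a joint passes its speed limit or range.

## Working session

There is one attempt and no reset: what is moved stays moved. The work goes in short steps, Python scripts to look and compute and a tool call to move; the robot and the scene stay as the last step left them, time stands still between calls to the robot, and variables do not carry over. Pictures are saved under pics/ and viewed, about 12 in all and at most 16, crops included, and the job is handed in when it is done.

Besides the shell and the picture viewer there is one more tool, called after ">>>" as name(argument=value, ...) on one line, values as JSON. carry_out: Moves the arm, as the interface text tells. Its arguments: {"type":"object","properties":{"motion":{"type":"array","items":{"type":"array","items":{"type":"number"}}},"force":{"type":"number"}},"required":["motion"]}

```bash
ls; mkdir -p pics; python3 - <<'E'
from plant import arm,camera,camera_info
import cv2,numpy as np
print(arm.state()); print(arm.grasp_offset)
ims=[]
for n in("top","side"):
    p,d=camera(n); cv2.imwrite(f"pics/{n}0.png",p); np.save(f"pics/{n}0.npy",d); i=camera_info(n); print(n,i, (d>0).mean())
E
```

```text
pics
{'clock': 0.0, 'joints': array([-6.56620258e+01,  7.24210809e+00, -2.32798401e+00,  8.05239441e+01,
       -1.42275074e-03,  8.99998067e+01]), 'qvel': array([-0.01811754,  0.04077927, -0.04181262,  0.01603335, -0.03347587,
       -0.03219182]), 'tau': array([-6.07951279e-04, -4.35917115e+01,  3.52921379e+01,  1.73631893e-02,
       -6.56417205e-05,  1.88156332e-05]), 'tcp_pos': array([ 216.18227324, -477.96361809,  230.5081873 ]), 'tool_rot': array([[-6.99010492e-04,  4.12120842e-01, -9.11128928e-01],
       [ 1.48515109e-03, -9.11127718e-01, -4.12121434e-01],
       [-9.99998653e-01, -1.64124133e-03,  2.48261139e-05]]), 'contact_force': array([-0.06735912,  0.45229302,  0.1887374 ]), 'wrist_torque': array([-0.05215697, -0.01781804, -0.06118771]), 'opening': 85.3430793257441}
18.700000000000003
top {'intrinsics': array([[491.00671632,   0.        , 249.29866338],
       [  0.        , 491.00671632, 190.80019174],
       [  0.        ,   0.        ,   1.        ]]), 'dist_coeffs': array([-0.01274779,  0.        ,  0.        ,  0.        ,  0.        ]), 'rvec': array([ 1.82592702, -2.22559873,  0.41573219]), 'tvec': array([ 144.73598277,  471.5017779 , 1713.74841701])} 0.995849609375
side {'intrinsics': array([[478.94925975,   0.        , 253.87972262],
       [  0.        , 478.94925975, 190.16905308],
       [  0.        ,   0.        ,   1.        ]]), 'dist_coeffs': array([-0.04534005,  0.        ,  0.        ,  0.        ,  0.        ]), 'rvec': array([ 1.94894816, -0.58133322,  0.37626014]), 'tvec': array([-404.11431073,  159.45867761, 1671.85101551])} 0.99609375
```

View pics/top0.png

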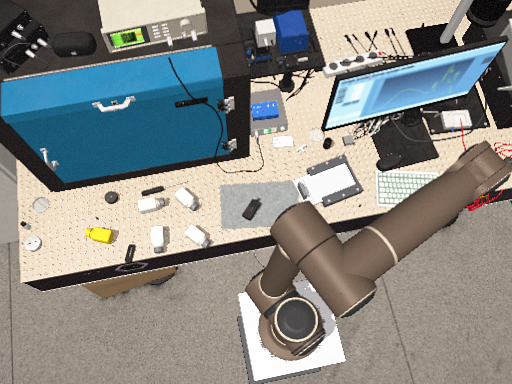

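View pics/side0.png

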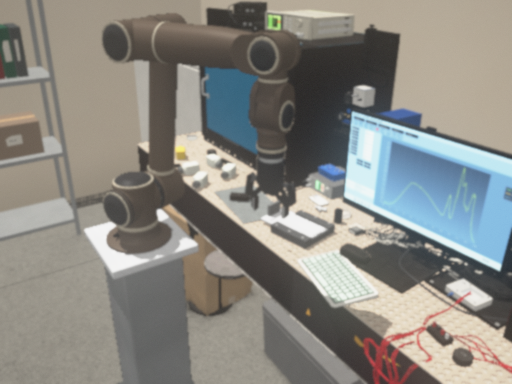

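```bash
cat > h.py <<'E'
import cv2,numpy as np
from scipy.spatial.transform import Rotation as Ro
from plant import arm,camera,camera_info
def cam(i):
    return np.array(i["intrinsics"]),np.array(i["dist_coeffs"]),cv2.Rodrigues(np.array(i["rvec"],float))[0],np.array(i["tvec"],float).ravel()
def cast(i,uv,z):
    K,D,R,t=cam(i); n=cv2.undistortPoints(np.array(uv,float).reshape(-1,1,2),K,D).reshape(-1,2)
    r=np.c_[n,np.ones(len(n))]@R; c=-R.T@t
    return c+r*((z-c[2])/r[:,2])[:,None]
def proj(i,P):
    K,D,R,t=cam(i); return cv2.projectPoints(np.array(P,float).reshape(-1,1,3),R,t,K,D)[0].reshape(-1,2)
def world(i,d):
    K,D,R,t=cam(i); v,u=np.mgrid[:d.shape[0],:d.shape[1]]
    n=cv2.undistortPoints(np.stack([u,v],-1).reshape(-1,1,2).astype(float),K,D).reshape(-1,2)
    return (((np.c_[n,np.ones(len(n))]*d.reshape(-1,1))-t)@R).reshape(*d.shape,3)
def look(name,save=None):
    i=camera_info(name); p,d=camera(name)
    if save: cv2.imwrite(f"pics/{save}.png",p); np.save(f"pics/{save}.npy",d)
    return i,p,d,world(i,d)
def Rd(yaw,tilt=None):
    "tool down, jaw axis y at world yaw deg"
    a=np.radians(yaw); x=np.array([0,0,-1.]); y=np.array([np.cos(a),np.sin(a),0]); return np.c_[x,y,np.cross(x,y)]
def plan(p,R,s=None,label=''):
    s=s or arm.state(); R0=s["tool_rot"]; 
    rv=Ro.from_matrix(R0.T@R).as_rotvec(degrees=True); sh=R0.T@(np.array(p,float)-s["tcp_pos"])
    print(label,np.round(rv,2).tolist(),np.round(sh,1).tolist(),'rows>=',max(np.linalg.norm(rv)/8.59,np.linalg.norm(sh)/50).round(1))
def chain(poses):
    s=dict(arm.state())
    for k,(p,R) in enumerate(poses):
        plan(p,R,s,k); s={"tool_rot":R,"tcp_pos":np.array(p,float)}
E
python3 - <<'E'
from h import *
i=camera_info("top"); p=cv2.imread("pics/top0.png"); d=np.load("pics/top0.npy"); W=world(i,d)
cv2.imwrite("pics/crop.png",cv2.resize(p[140:285,20:380],None,fx=2.2,fy=2.2,interpolation=cv2.INTER_CUBIC))
t=W[200:250,205:225]; print("table z",np.median(W[240:246,170:185,2]),W[240:246,170:185,2].std(),"mat",np.median(W[195:215,225:240,2]))
m=((W[...,2]>12)&(W[...,2]<80)&(W[...,0]<640)&(W[...,0]>150)).astype(np.uint8)
n,l,st,c=cv2.connectedComponentsWithStats(m)
for k in range(1,n):
    if 15<st[k,4]<2500:
        P=W[l==k]; r=cv2.minAreaRect(P[:,:2].astype(np.float32)); print(c[k].round(),st[k,4],np.round(P.mean(0)),"z95",np.percentile(P[:,2],95).round(),[np.round(x,1) for x in r])
E
```

```text
table z -0.16524869303576806 185.39624551212722 mat 2.5525289213347717
[502. 121.] 202 [  602. -1002.    46.] z95 76.0 [array([  598.3, -1006.7]), array([77.9, 40.6]), np.float64(40.9)]
[460. 125.] 136 [ 627. -843.   21.] z95 33.0 [array([ 617.6, -837. ]), array([123. ,  43.6]), np.float64(89.8)]
[444. 131.] 19 [ 618. -773.   16.] z95 20.0 [array([ 618.3, -770.8]), array([ 6.7, 60.8]), np.float64(0.0)]
[414. 138.] 103 [ 610. -644.   16.] z95 22.0 [array([ 612. , -640.8]), array([139.3,  40. ]), np.float64(75.4)]
[381. 142.] 16 [ 620. -514.   14.] z95 18.0 [array([ 619.9, -515.5]), array([36.8, 16.1]), np.float64(9.6)]
[409. 142.] 17 [ 598. -621.   15.] z95 18.0 [array([ 600.2, -620.9]), array([36.7, 14.1]), np.float64(33.8)]
[395. 172.] 927 [ 483. -524.   23.] z95 43.0 [array([ 488.1, -513.2]), array([220.8, 190.7]), np.float64(22.0)]
[427. 149.] 29 [ 554. -683.   15.] z95 19.0 [array([ 555.4, -682.6]), array([27.4, 44.3]), np.float64(65.1)]
[328. 182.] 2197 [ 492. -259.   27.] z95 40.0 [array([ 494., -255.]), array([172.4, 243. ]), np.float64(11.0)]
[410. 154.] 16 [ 545. -608.   15.
[... 746 characters left out ...]
95 52.0 [array([532. , 418.1]), array([48.7, 96.1]), np.float64(2.1)]
[251. 209.] 209 [443.  52.  25.] z95 33.0 [array([446.2,  47.2]), array([42.2, 90.7]), np.float64(48.1)]
[ 24. 225.] 56 [540. 886.  38.] z95 56.0 [array([544.6, 888.9]), array([27.9, 18.6]), np.float64(30.2)]
[158. 238.] 335 [393. 409.  42.] z95 52.0 [array([392. , 410.5]), array([46.4, 96.6]), np.float64(85.4)]
[197. 236.] 330 [373. 267.  41.] z95 52.0 [array([372.7, 266. ]), array([95.1, 48.8]), np.float64(38.7)]
[ 99. 234.] 341 [449. 617.  41.] z95 52.0 [array([453.6, 624. ]), array([101.5,  46.8]), np.float64(66.8)]
[ 32. 243.] 217 [471. 867.  23.] z95 31.0 [array([472.2, 868.1]), array([59.4, 58.4]), np.float64(26.8)]
```

View pics/crop.png

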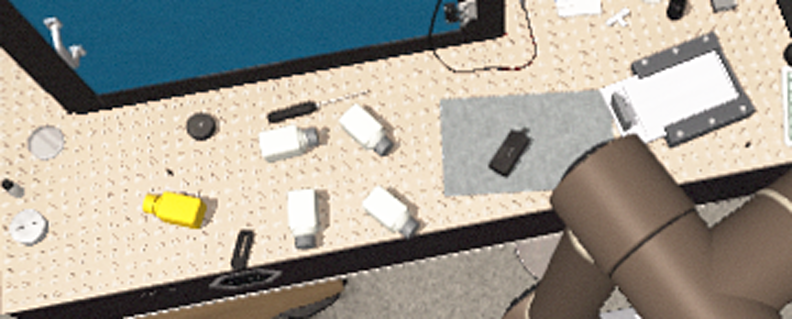

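```bash
python3 - <<'E'
from h import *
i=camera_info("top"); p=cv2.imread("pics/top0.png"); d=np.load("pics/top0.npy"); W=world(i,d)
hsv=cv2.cvtColor(p,cv2.COLOR_BGR2HSV)
m=((hsv[...,1]<30)&(hsv[...,2]>90)&(hsv[...,2]<190)&(W[...,2]<9)).astype(np.uint8); m[:,:200]=0;m[:,330:]=0;m[:150]=0
m=cv2.morphologyEx(m,cv2.MORPH_OPEN,np.ones((3,3)))
n,l,st,c=cv2.connectedComponentsWithStats(m); k=1+st[1:,4].argmax()
print(st[k]); v,u=np.where(l==k); P=cast(i,np.c_[u,v],3)[:,:2]; print(cv2.minAreaRect(P.astype(np.float32)), cv2.boxPoints(cv2.minAreaRect(P.astype(np.float32))).round())
w=camera_info("wrist"); K,D,R,t=cam(w); s=arm.state(); print("cam rel tool",s["tool_rot"].T@(-R.T@t-s["tcp_pos"]),"\n",(s["tool_rot"].T@R.T).round(3),K[0,0])
plan([400,30,380],Rd(48))
E
```

```text
[247 182  51  45 994]
((464.10638427734375, -20.325302124023438), (145.7615966796875, 234.64382934570312), 30.37124252319336) [[ 342.   44.]
 [ 461. -158.]
 [ 586.  -85.]
 [ 468.  118.]]
cam rel tool [-142.41214032    0.53405577  -70.55671573] 
 [[-0.    -0.274  0.962]
 [ 1.    -0.     0.   ]
 [ 0.     0.962  0.274]] 287.663606148155
 [-113.66, -0.08, 0.05] [-148.8, -387.3, -376.8] rows>= 13.2
```

```bash
python3 - <<'E'
from h import *
chain([([330,-250,380],Rd(-10)),([400,30,380],Rd(48))])
E
```

```text
0 [-55.66, -0.04, 0.07] [-149.2, -161.1, -197.6] rows>= 6.5
1 [-58.0, 0.0, 0.0] [0.0, 20.3, -287.9] rows>= 6.8
```

>>> carry_out(motion=[[-55.7,0,0,-149,-161,-198,85],[-55.7,0,0,-149,-161,-198,85],[-55.7,0,0,-149,-161,-198,85],[-55.7,0,0,-149,-161,-198,85],[-55.7,0,0,-149,-161,-198,85],[-55.7,0,0,-149,-161,-198,85],[-55.7,0,0,-149,-161,-198,85],[-55.7,0,0,-149,-161,-198,85]])

```text
clock: 0.9
tcp_pos: [331.0, -249.1, 380.3]
tool_rot: [[0.0, 0.985, -0.17], [0.0, -0.17, -0.985], [-1.0, 0.0, -0.001]]
contact_force: [-0.1, -0.1, -0.2]
opening: 85.1
```

>>> carry_out(motion=[[-58,0,0,0,20,-288,85],[-58,0,0,0,20,-288,85],[-58,0,0,0,20,-288,85],[-58,0,0,0,20,-288,85],[-58,0,0,0,20,-288,85],[-58,0,0,0,20,-288,85],[-58,0,0,0,20,-288,85],[-58,0,0,0,20,-288,85],[-58,0,0,0,20,-288,85]])

```text
clock: 1.8
tcp_pos: [399.7, 30.7, 379.9]
tool_rot: [[-0.001, 0.67, 0.742], [0.0, 0.742, -0.67], [-1.0, -0.001, -0.001]]
contact_force: [-0.4, 0.4, 0.6]
opening: 85.1
```

```bash
python3 - <<'E'
from h import *
s=arm.state(); print(s["clock"],s["tcp_pos"],s["joints"].round(1))
i,p,d,W=look("wrist","w1"); print((d>0).mean())
hsv=cv2.cvtColor(p,cv2.COLOR_BGR2HSV); print(np.median(W[...,2][(W[...,0]>350)&(W[...,0]<500)&(abs(W[...,1]-130)<20)]))
i,p,d,W=look("top","top1")
E
```

```text
1.8 [399.65150393  30.67082972 379.87003392] [ 4.4 -3.5  5.6 99.1  0.  46.5]
0.9959615071614584
2.289993397083258
```

View pics/w1.png

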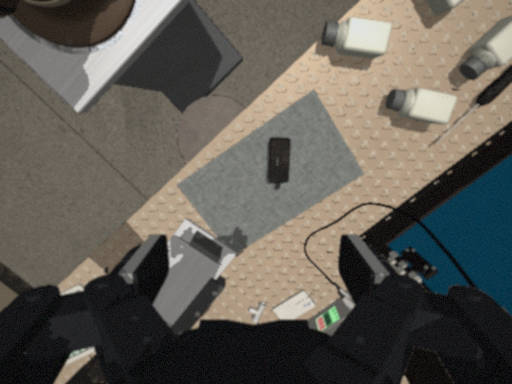

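```bash
python3 - <<'E'
from h import *
i=None
# wrist pose unchanged since picture
i=camera_info("wrist"); p=cv2.imread("pics/w1.png"); d=np.load("pics/w1.npy"); W=world(i,d)
C=cast(i,[(316,92),(362,173),(181,185)],3); print(C.round(1), np.linalg.norm(C[0]-C[1]),np.linalg.norm(C[0]-C[2]))
hsv=cv2.cvtColor(p,cv2.COLOR_BGR2HSV)
print(hsv[150,230],hsv[200,300],hsv[120,250],hsv[160,280])
m=((hsv[...,1]<45)&(abs(W[...,2]-3)<6)&(hsv[...,2]>70)&(hsv[...,2]<170)&(W[...,0]>330)&(W[...,0]<560)&(abs(W[...,1]-40)<190)).astype(np.uint8)
m=cv2.morphologyEx(m,cv2.MORPH_OPEN,np.ones((5,5)))
n,l,st,c=cv2.connectedComponentsWithStats(m); k=1+st[1:,4].argmax(); v,u=np.where(l==k); P=cast(i,np.c_[u,v],3)[:,:2].astype(np.float32)
r=cv2.minAreaRect(P); print("mat",r,cv2.boxPoints(r).round())
# hub
h=((hsv[...,2]<70)&(W[...,2]>14)&(W[...,2]<35)&(abs(W[...,0]-445)<80)&(abs(W[...,1]-45)<80)).astype(np.uint8)
h=cv2.morphologyEx(h,cv2.MORPH_OPEN,np.ones((5,5)))
P=W[h>0][:,:2].astype(np.float32); r=cv2.minAreaRect(P); print("hub",r, W[h>0][:,2].mean())
# depth top components for guide: heights
for i,d in((camera_info("top"),np.load("pics/top1.npy")),):
    W=world(i,d); m=(W[...,2]>12)&(W[...,2]<45)&(abs(W[...,0]-480)<130)&(abs(W[...,1]+260)<170)
    print(m.sum(), np.histogram(W[m][:,2],bins=range(12,46,3)))
p=cv2.imread("pics/top1.png");cv2.imwrite("pics/crop1.png",cv2.resize(p[140:230,270:390],None,fx=5,fy=5,interpolation=cv2.INTER_CUBIC))
E
```

```text
[[ 403.1  172.4    3. ]
 [ 570.9  146.5    3. ]
 [ 362.9 -118.2    3. ]] 169.79356711526233 293.3234158136101
[ 38   8 122] [ 38   8 128] [ 17  57 196] [135  13  40]
mat ((465.54669189453125, 12.16644287109375), (301.9809265136719, 182.073486328125), 82.29368591308594) [[ 355. -125.]
 [ 536. -150.]
 [ 576.  150.]
 [ 396.  174.]]
hub ((447.28558349609375, 47.564842224121094), (34.26335906982422, 81.56695556640625), 47.15223693847656) 26.723623736979786
1834 (array([ 71, 152, 261, 307, 268, 225, 228, 181,  95,  38,   8]), array([12, 15, 18, 21, 24, 27, 30, 33, 36, 39, 42, 45]))
```

View pics/crop1.png

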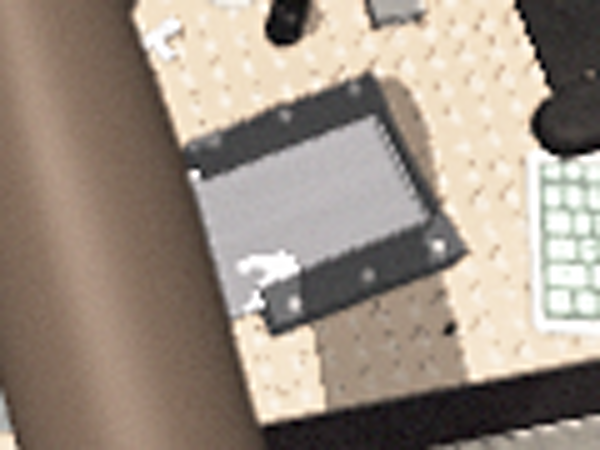

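```bash
python3 - <<'E'
from h import *
chain([([447,47.5,60],Rd(47.5)),([447,47.5,5],Rd(47.5)),([447,47.5,60],Rd(47.5)),([468,196,60],Rd(82.3)),([468,196,2],Rd(82.3))])
E
```

```text
0 [0.42, -0.02, -0.01] [320.2, 44.5, 23.8] rows>= 6.5
1 [0.0, 0.0, 0.0] [55.0, 0.0, 0.0] rows>= 1.1
2 [0.0, 0.0, 0.0] [-55.0, 0.0, 0.0] rows>= 1.1
3 [-34.8, 0.0, 0.0] [0.0, 123.7, -84.8] rows>= 4.1
4 [0.0, 0.0, 0.0] [58.0, 0.0, 0.0] rows>= 1.2
```

>>> carry_out(motion=[[0.4,0,0,320,44.5,24,85],[0.4,0,0,320,44.5,24,85],[0.4,0,0,320,44.5,24,85],[0.4,0,0,320,44.5,24,85],[0.4,0,0,320,44.5,24,85],[0.4,0,0,320,44.5,24,85],[0.4,0,0,320,44.5,24,85],[0.4,0,0,320,44.5,24,70],[0.4,0,0,320,44.5,24,60]])

```text
clock: 2.8
tcp_pos: [447.2, 46.5, 60.9]
tool_rot: [[-0.001, 0.677, 0.736], [0.0, 0.736, -0.677], [-1.0, -0.0, -0.001]]
contact_force: [-0.7, 0.4, 1.4]
opening: 60.4
```

>>> carry_out(motion=[[0,0,0,25,0,0,60],[0,0,0,45,0,0,60],[0,0,0,55,0,0,60],[0,0,0,55,0,0,60],[0,0,0,55,0,0,20],[0,0,0,55,0,0,20],[0,0,0,55,0,0,20],[0,0,0,55,0,0,20],[0,0,0,55,0,0,20]], force=60)

```text
clock: 3.7
tcp_pos: [448.6, 46.7, 7.6]
tool_rot: [[0.003, 0.677, 0.736], [0.0, 0.736, -0.677], [-1.0, 0.002, 0.002]]
contact_force: [-0.5, 0.8, 7.6]
opening: 34.7
```

>>> carry_out(motion=[[0,0,0,-25,0,0,20],[0,0,0,-55,0,0,20],[0,0,0,-55,0,0,20]])

```text
clock: 4.0
tcp_pos: [451.3, 47.0, 66.9]
tool_rot: [[0.01, 0.677, 0.736], [0.001, 0.736, -0.677], [-1.0, 0.007, 0.006]]
contact_force: [0.4, 0.4, -1.2]
opening: 34.4
```

```bash
python3 - <<'E'
from h import *
chain([([468,196,60],Rd(82.3)),([468,196,2],Rd(82.3))])
E
```

```text
0 [-34.93, 0.48, -0.3] [7.2, 120.9, -88.7] rows>= 4.1
1 [0.0, 0.0, 0.0] [58.0, 0.0, 0.0] rows>= 1.2
```

>>> carry_out(motion=[[-35,0.5,-0.3,5,121,-88.5,20],[-35,0.5,-0.3,5,121,-88.5,20],[-35,0.5,-0.3,5,121,-88.5,20],[-35,0.5,-0.3,5,121,-88.5,20],[-35,0.5,-0.3,5,121,-88.5,20],[-35,0.5,-0.3,5,121,-88.5,20],[-35,0.5,-0.3,5,121,-88.5,20],[-35,0.5,-0.3,5,121,-88.5,20]])

```text
clock: 4.8
tcp_pos: [468.1, 194.9, 62.2]
tool_rot: [[-0.0, 0.136, 0.991], [0.0, 0.991, -0.136], [-1.0, 0.0, -0.0]]
contact_force: [0.6, 0.1, -1.1]
opening: 34.7
```

>>> carry_out(motion=[[0,0,0,25,0,0,20],[0,0,0,45,0,0,20],[0,0,0,56,0,0,20],[0,0,0,56,0,0,20]])

```text
clock: 5.2
tcp_pos: [467.7, 194.2, 5.5]
tool_rot: [[-0.002, 0.138, 0.99], [-0.0, 0.99, -0.138], [-1.0, -0.001, -0.001]]
contact_force: [0.1, 0.0, -0.7]
opening: 35.0
```

```bash
python3 - <<'E'
from h import *
s=arm.state(); print(s["tcp_pos"],s["contact_force"],s["opening"])
E
```

```text
[467.70532991 194.19412353   5.4689007 ] [ 0.06599624  0.04379015 -0.65065701] 34.967982048066204
```

>>> carry_out(motion=[[0,0,0,1.5,0,0,20],[0,0,0,2,0,0,20],[0,0,0,2,0,0,60],[0,0,0,2,0,0,60],[0,0,0,2,0,0,60],[0,0,0,-40,0,0,60],[0,0,0,-80,0,0,60],[0,0,0,-120,0,0,85],[0,0,0,-120,0,0,85]])

```text
clock: 6.1
tcp_pos: [470.8, 195.6, 131.2]
tool_rot: [[0.007, 0.137, 0.99], [0.003, 0.99, -0.137], [-1.0, 0.004, 0.007]]
contact_force: [0.6, 0.3, -0.3]
opening: 84.6
```

```bash
python3 - <<'E'
from h import *
s=arm.state(); print(s["tcp_pos"],s["opening"])
chain([([450,-140,280],Rd(101))])
E
```

```text
[470.81649779 195.56020379 131.2463869 ] 84.61273095973328
0 [-18.9, 0.42, -0.18] [-150.0, -334.6, 26.5] rows>= 7.4
```

>>> carry_out(motion=[[-18.9,0.4,-0.2,-150,-334.5,26.5,85],[-18.9,0.4,-0.2,-150,-334.5,26.5,85],[-18.9,0.4,-0.2,-150,-334.5,26.5,85],[-18.9,0.4,-0.2,-150,-334.5,26.5,85],[-18.9,0.4,-0.2,-150,-334.5,26.5,85],[-18.9,0.4,-0.2,-150,-334.5,26.5,85],[-18.9,0.4,-0.2,-150,-334.5,26.5,85],[-18.9,0.4,-0.2,-150,-334.5,26.5,85],[-18.9,0.4,-0.2,-150,-334.5,26.5,85],[-18.9,0.4,-0.2,-150,-334.5,26.5,85]])

```text
clock: 7.1
tcp_pos: [450.0, -140.1, 279.4]
tool_rot: [[-0.0, -0.189, 0.982], [0.0, 0.982, 0.189], [-1.0, 0.0, -0.0]]
contact_force: [-0.7, -0.5, -0.4]
opening: 84.9
```

```bash
python3 - <<'E'
from h import *
s=arm.state(); print(s["tcp_pos"],s["joints"].round())
i,p,d,W=look("wrist","w2")
np.save("pics/w2i.npy",i,allow_pickle=True)
i,p,d,W=look("top","top2")
m=(W[...,2]>14)&(W[...,2]<35)&(abs(W[...,0]-468)<60)&(abs(W[...,1]-196)<40); print("hub",W[m].mean(0),cv2.minAreaRect(W[m][:,:2].astype(np.float32)))
E
```

```text
[ 449.95687712 -140.10729444  279.43743812] [-17.   2.  -2.  86.   0. -28.]
hub [460.73115855 195.82587979  23.55170674] ((464.87481689453125, 182.89772033691406), (59.767974853515625, 93.38188171386719), 80.38890838623047)
```

View pics/w2.png

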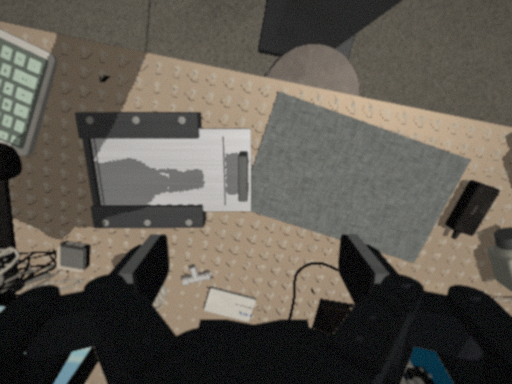

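```bash
python3 - <<'E'
from h import *
i=np.load("pics/w2i.npy",allow_pickle=True).item(); p=cv2.imread("pics/w2.png"); d=np.load("pics/w2.npy"); W=world(i,d)
g=cv2.cvtColor(p,cv2.COLOR_BGR2GRAY); print("edge res mm/px",1/ (287/400))
print("depth noise table",W[230:240,60:120,2].mean(),W[230:240,60:120,2].std(), "plate",W[140:200,205:220,2].mean())
m=np.zeros(g.shape,np.uint8); m[105:235,70:210]=1; m&=(g<75).astype(np.uint8); m&=(W[...,2]>24).astype(np.uint8)
m=cv2.morphologyEx(m,cv2.MORPH_OPEN,np.ones((3,3)))
def edge(cols,lo,hi,pol,axis=0):
    pts=[]
    gg=cv2.GaussianBlur(g,(3,3),0).astype(float)
    for c in cols:
        l=gg[lo:hi,c] if axis==0 else gg[c,lo:hi]; k=np.diff(l)*pol
        j=k.argmax(); 
        if 0<j<len(k)-1:
            den=k[j-1]-2*k[j]+k[j+1]; j=j+(0.5*(k[j-1]-k[j+1])/den if den else 0)
        q=lo+j+.5; pts.append((c,q) if axis==0 else (q,c))
    return np.array(pts)
def fit(pts,z,name):
    P=cast(i,pts,z)[:,:2].astype(np.float32)
    v=cv2.fitLine(P,cv2.DIST_HUBER,0,.01,.01).ravel(); a=np.degrees(np.arctan2(v[1],v[0])); r=(P-v[2:])@np.array([-v[1],v[0]])
    print(name,"ang",a.round(2),"pt",v[2:].round(1),"res",np.std(r).round(2)); return v
# outer front edge (image top, table bright -> dark), inner edges of lips, plate edges, bar edges
fit(edge(range(85,195,4),104,124,-1),32,"front outer")
fit(edge(range(105,195,4),128,146,1),32,"front lip inner")
fit(edge(range(105,195,4),194,212,-1),32,"rear lip inner")
fit(edge(range(100,195,4),216,238,1),32,"rear outer")
fit(edge(range(212,248,3),122,136,1),22,"plate front")
fit(edge(range(212,248,3),202,220,-1),22,"plate rear")
fit(edge(range(140,204,4),244,258,-1,1),22,"plate end")
b=(W[...,2]>48)&(W[...,2]<85)&(g<120); b[:120]=0;b[235:]=0;b[:,270:]=0;b[:,200:220]&=False
n,l,st,c=cv2.connectedComponentsWithStats(b.astype(np.uint8)); k=1+st[1:,4].argmax(); print(st[k]); P=W[l==k]; print("bar",P.mean(0),cv2.minAreaRect(P[:,:2].astype(np.float32)),np.percentile(P[:,2],[5,50,95]))
E
```

```text
edge res mm/px 1.3937282229965156
depth noise table 2.505170579237125 34.36318403326573 plate 23.10355567685199
front outer ang -78.92 pt [ 416.6 -294.8] res 0.23
front lip inner ang -79.11 pt [ 450.6 -290.4] res 0.15
rear lip inner ang -78.69 pt [ 541.9 -266.5] res 0.21
rear outer ang -79.08 pt [ 581.1 -282.7] res 3.68
plate front ang -79.03 pt [ 417.4 -178.4] res 0.06
plate rear ang -79.24 pt [ 534.5 -161.1] res 0.07
plate end ang 11.11 pt [ 477.5 -139.2] res 1.79
[238 154  10  47 448]
bar [ 469.30778211 -150.80306442   67.0149287 ] ((471.5292663574219, -150.34080505371094), (58.06584930419922, 11.714858055114746), 9.963078498840332) [64.88655936 67.49700739 68.77762116]
```

```bash
python3 - <<'E'
from h import *
chain([([472.3,-150.5,110],Rd(101)),([472.3,-150.5,33],Rd(101))])
E
```

```text
0 [0.05, -0.05, -0.03] [169.1, -15.6, 20.0] rows>= 3.4
1 [0.0, 0.0, 0.0] [77.0, 0.0, 0.0] rows>= 1.5
```

>>> carry_out(motion=[[0,0,0,50,-15.6,20,50],[0,0,0,100,-15.6,20,50],[0,0,0,140,-15.6,20,50],[0,0,0,169,-15.6,20,50],[0,0,0,169,-15.6,20,50],[0,0,0,169,-15.6,20,50],[0,0,0,169,-15.6,20,50]])

```text
clock: 7.9
tcp_pos: [473.5, -150.3, 112.1]
tool_rot: [[0.002, -0.193, 0.981], [-0.001, 0.981, 0.193], [-1.0, -0.001, 0.002]]
contact_force: [0.1, -0.1, 0.4]
opening: 49.8
```

```bash
python3 - <<'E'
from h import *
chain([([472.3,-150.5,33],Rd(101))])
i,p,d,W=look("wrist","w3"); np.save("pics/w3i.npy",i,allow_pickle=True)
b=(W[...,2]>45)&(W[...,2]<85)&(abs(W[...,0]-472)<45)&(abs(W[...,1]+150)<25); P=W[b]; print(b.sum(),P.mean(0),cv2.minAreaRect(P[:,:2].astype(np.float32)))
E
```

```text
0 [0.11, 0.09, 0.05] [79.1, 0.1, -1.4] rows>= 1.6
1494 [ 469.43628806 -150.88641728   66.81721734] ((472.4338684082031, -150.2867431640625), (59.96339797973633, 12.012922286987305), 11.017691612243652)
```

View pics/w3.png

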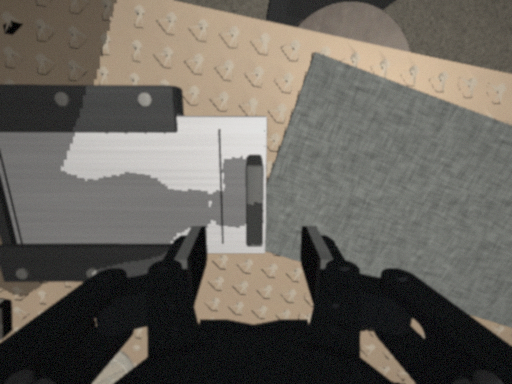

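>>> carry_out(motion=[[0.1,0,0,30,0,-1,50],[0.1,0,0,55,0,-1,50],[0.1,0,0,70,0,-1,50],[0.1,0,0,78,0,-1,50],[0.1,0,0,78,0,-1,50],[0.1,0,0,78,0,-1,50],[0.1,0,0,78,0,-1,50]])

```text
clock: 8.65
tcp_pos: [473.9, -151.0, 35.6]
tool_rot: [[0.005, -0.191, 0.982], [-0.001, 0.982, 0.191], [-1.0, -0.002, 0.004]]
contact_force: [-0.0, 0.1, -1.0]
opening: 49.9
```

>>> carry_out(motion=[[0,0,0,0,0,0,30],[0,0,0,0,0,0,18],[0,0,0,0,0,0,5],[0,0,0,0,0,0,5],[0,0,0,0,0,0,5],[0,0,0,0,0,0,5],[0,0,0,0,0,0,5]], force=80)

```text
clock: 9.35
tcp_pos: [474.2, -150.9, 36.2]
tool_rot: [[0.005, -0.191, 0.982], [-0.001, 0.982, 0.191], [-1.0, -0.002, 0.005]]
contact_force: [-1.0, 2.9, 5.0]
opening: 10.7
```

```bash
python3 - <<'E'
from h import *
s=arm.state(); print(s["wrist_torque"],s["tcp_pos"]); 
R=s["tool_rot"]; print(R.T@np.array([-.1908,.9816,0])*10, R.T@np.array([0,0,1]))
plan(s["tcp_pos"],Rd(101))
E
```

```text
[ 0.31169953  0.10644453 -0.01011357] [ 474.23233988 -150.93924876   36.15332136]
[-2.33422815e-02  9.99968875e+00  2.26215896e-04] [-0.99998409 -0.00233438  0.0051346 ]
 [0.0, 0.29, 0.13] [0.0, 0.0, 0.0] rows>= 0.0
```

>>> carry_out(motion=[[0,0,0,-0.5,2,0,5],[0,0,0,-1,5,0,5],[0,0,0,-1,9,0,5],[0,0,0,-1,13,0,5],[0,0,0,-1,17,0,5],[0,0,0,-1,20,0,5]])

```text
clock: 9.95
tcp_pos: [470.0, -130.7, 36.8]
tool_rot: [[0.005, -0.191, 0.982], [-0.001, 0.982, 0.191], [-1.0, -0.002, 0.004]]
contact_force: [0.2, 0.1, -4.1]
opening: 10.9
```

```bash
python3 - <<'E'
from h import *
s=arm.state(); R=s["tool_rot"]; print(R.T@s["contact_force"],R.T@s["wrist_torque"],s["tcp_pos"],R.T@(s["tcp_pos"]-[474.2,-150.9,36.2])); plan(s["tcp_pos"],Rd(101))
E
```

```text
[4.10360712 0.02068966 0.23859613] [ 0.00398628 -0.0105728   0.34189575] [ 469.97827962 -130.70021791   36.79767058] [-0.63452914 20.63322372 -0.28067972]
 [0.02, 0.26, 0.1] [0.0, 0.0, 0.0] rows>= 0.0
```

>>> carry_out(motion=[[0,0,0,0,4,0,5],[0,0,0,0,10,0,5],[0,0,0,0,16,0,5],[0,0,0,0,22,0,5],[0,0,0,0,28,0,5],[0,0,0,0,34,0,5],[0,0,0,0,40,0,5],[0,0,0,0,46,0,5],[0,0,0,0,50,0,5]])

```text
clock: 10.85
tcp_pos: [460.3, -81.1, 36.7]
tool_rot: [[0.005, -0.191, 0.981], [-0.001, 0.982, 0.191], [-1.0, -0.002, 0.004]]
contact_force: [0.2, -0.1, -2.7]
opening: 10.7
```

```bash
python3 - <<'E'
from h import *
s=arm.state(); R=s["tool_rot"]; print(s["opening"],R.T@s["contact_force"],R.T@s["wrist_torque"],s["tcp_pos"],Rd(101).T@(s["tcp_pos"]-[474.2,-150.9,36.2])); plan(s["tcp_pos"],Rd(101))
E
```

```text
10.651612376005744 [ 2.73887352 -0.11329892  0.11801305] [ 0.01078852 -0.02976123  0.24275746] [460.3191728  -81.07167983  36.71430435] [-0.51430435 71.19396394 -0.30192569]
 [0.04, 0.26, 0.1] [0.0, 0.0, 0.0] rows>= 0.0
```

>>> carry_out(motion=[[0,0,0,0,4,0,5],[0,0,0,-0.3,10,0,5],[0,0,0,-0.3,16,0,5],[0,0,0,-0.3,22,0,5],[0,0,0,-0.3,28,0,5],[0,0,0,-0.3,34,0,5],[0,0,0,-0.3,40,0,5],[0,0,0,-0.3,46,0,5],[0,0,0,-0.3,50,0,5]])

```text
clock: 11.75
tcp_pos: [450.6, -31.4, 37.0]
tool_rot: [[0.005, -0.192, 0.981], [-0.001, 0.981, 0.192], [-1.0, -0.002, 0.005]]
contact_force: [0.3, 0.2, -4.3]
opening: 10.4
```

```bash
python3 - <<'E'
from h import *
s=arm.state(); R=s["tool_rot"]; print(s["opening"],R.T@s["contact_force"],R.T@s["wrist_torque"],s["tcp_pos"],Rd(101).T@(s["tcp_pos"]-[474.2,-150.9,36.2])); plan(s["tcp_pos"],Rd(101))
E
```

```text
10.408045856814907 [4.29460615 0.1005235  0.30500091] [-0.0238882  -0.00939755  0.32867359] [450.64973849 -31.42748835  36.9855484 ] [ -0.7855484  121.77106685  -0.32114695]
 [0.06, 0.26, 0.1] [0.0, 0.0, 0.0] rows>= 0.0
```

>>> carry_out(motion=[[0,0,0,0,4,0,5],[0,0,0,0,10,0,5],[0,0,0,0,16,0,5],[0,0,0,0,22,0,5],[0,0,0,0,28,0,5],[0,0,0,0,34,0,5],[0,0,0,0,40,0,5],[0,0,0,0,45,0,5],[0,0,0,0,45,0,5]])

```text
clock: 12.65
tcp_pos: [441.9, 13.3, 36.9]
tool_rot: [[0.005, -0.193, 0.981], [-0.001, 0.981, 0.193], [-1.0, -0.002, 0.005]]
contact_force: [0.4, 0.4, -3.0]
opening: 10.8
```

```bash
python3 - <<'E'
from h import *
s=arm.state(); R=s["tool_rot"]; print(s["opening"],R.T@s["contact_force"],R.T@s["wrist_torque"],s["tcp_pos"],Rd(101).T@(s["tcp_pos"]-[474.2,-150.9,36.2])); plan(s["tcp_pos"],Rd(101))
i,p,d,W=look("wrist","w4"); np.save("pics/w4i.npy",i,allow_pickle=True)
E
```

```text
10.845987653390463 [3.01770891 0.32835813 0.4150189 ] [-0.02936557  0.00515203  0.36359547] [441.87513563  13.30640059  36.8906381 ] [ -0.6906381  167.35734141  -0.39890723]
 [0.1, 0.26, 0.09] [0.0, 0.0, 0.0] rows>= 0.0
```

View pics/w4.png

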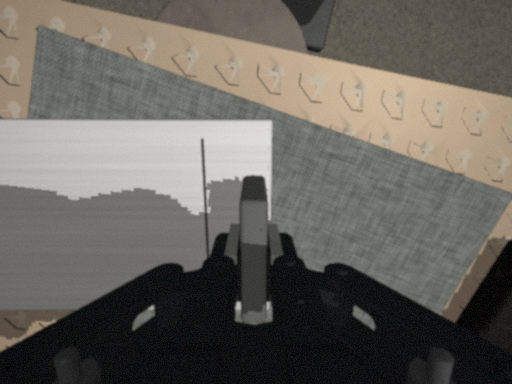

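>>> carry_out(motion=[[0,0,0,0,5,0,5],[0,0,0,0,12,0,5],[0,0,0,0,18,0,5],[0,0,0,0,20,0,5],[0,0,0,-6,20,0,5],[0,0,0,-14,20,0,5],[0,0,0,-22,20,0,5],[0,0,0,-25,20,0,5],[0,0,0,-25,20,0,5]])

```text
clock: 13.6
tcp_pos: [438.7, 32.6, 62.8]
tool_rot: [[0.007, -0.192, 0.981], [-0.001, 0.981, 0.192], [-1.0, -0.002, 0.006]]
contact_force: [0.1, 0.4, -2.7]
opening: 10.7
```

```bash
python3 - <<'E'
from h import *
s=arm.state(); print(s["opening"],s["contact_force"])
chain([([480.5,111.2,62],Rd(82.3)),([480.5,111.2,28],Rd(82.3))])
E
```

```text
10.688556532996499 [ 0.08307872  0.42463759 -2.66272432]
0 [18.78, 0.37, 0.06] [1.0, 69.1, 56.1] rows>= 2.2
1 [0.0, 0.0, 0.0] [34.0, 0.0, 0.0] rows>= 0.7
```

>>> carry_out(motion=[[2,0.1,0,0,8,6,5],[4.5,0.1,0,0,17,14,5],[7,0.1,0,0,26,22,5],[9.5,0.1,0,0,35,30,5],[12,0.1,0,0,45,38,5],[14.5,0.1,0,0,54,46,5],[17,0.1,0,0,63,52,5],[18.8,0.1,0,0,69,56,5],[18.8,0.1,0,0,69,56,5],[18.8,0.1,0,0,69,56,5]])

```text
clock: 14.6
tcp_pos: [480.2, 110.9, 62.7]
tool_rot: [[0.004, 0.133, 0.991], [-0.001, 0.991, -0.133], [-1.0, -0.001, 0.005]]
contact_force: [-0.1, -0.3, -3.0]
opening: 11.0
```

```bash
python3 - <<'E'
from h import *
s=arm.state(); print(s["opening"],s["contact_force"])
chain([([480.5,111.2,28],Rd(82.3))])
i,p,d,W=look("wrist","w5"); np.save("pics/w5i.npy",i,allow_pickle=True)
i,p,d,W=look("top","top5")
E
```

```text
11.029651760085793 [-0.08124473 -0.34825223 -3.01799711]
0 [0.03, 0.26, 0.04] [34.7, 0.4, 0.1] rows>= 0.7
```

View pics/w5.png

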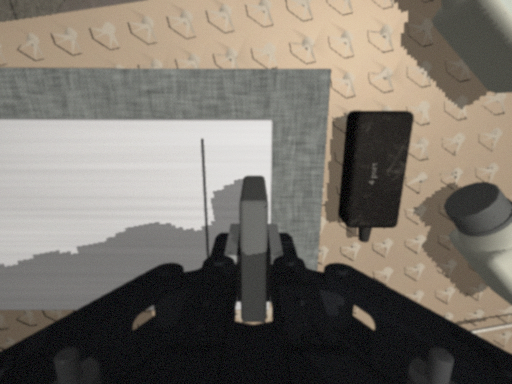

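>>> carry_out(motion=[[0,0,0,10,0,0,5],[0,0,0,22,0,0,5],[0,0,0,30,0,0,5],[0,0,0,34,0,0,5],[0,0,0,35,0,0,5],[0,0,0,35,0,0,5]])

```text
clock: 15.3
tcp_pos: [480.2, 110.5, 27.7]
tool_rot: [[0.004, 0.134, 0.991], [-0.002, 0.991, -0.134], [-1.0, -0.001, 0.004]]
contact_force: [0.0, 0.1, -3.3]
opening: 10.6
```

```bash
python3 - <<'E'
from h import *
s=arm.state(); print(s["opening"],s["contact_force"],s["tcp_pos"])
E
```

```text
10.64544283229522 [ 0.04572172  0.0644785  -3.31547308] [480.22085991 110.46321719  27.68024947]
```

>>> carry_out(motion=[[0,0,0,1,0,0,5],[0,0,0,1.5,0,0,5],[0,0,0,1.5,0,0,5],[0,0,0,1.5,0,0,45],[0,0,0,1.5,0,0,45],[0,0,0,1.5,0,0,45],[0,0,0,-1,0,0,45],[0,0,0,-30,0,0,45],[0,0,0,-70,0,0,45],[0,0,0,-120,0,0,60]])

```text
clock: 16.3
tcp_pos: [478.4, 110.4, 147.7]
tool_rot: [[0.001, 0.134, 0.991], [-0.002, 0.991, -0.134], [-1.0, -0.002, 0.001]]
contact_force: [0.5, -0.1, -0.3]
opening: 58.3
```

```bash
python3 - <<'E'
from h import *
s=arm.state(); print(s["tcp_pos"],s["contact_force"])
chain([([430,290,330],Rd(60))])
E
```

```text
[478.43371008 110.35395959 147.6643137 ] [ 0.46521599 -0.05120358 -0.25865059]
0 [22.28, 0.09, 0.11] [-182.8, 171.1, -71.9] rows>= 5.2
```

>>> carry_out(motion=[[0,0,0,-50,40,-10,85],[22.3,0,0,-183,171,-72,85],[22.3,0,0,-183,171,-72,85],[22.3,0,0,-183,171,-72,85],[22.3,0,0,-183,171,-72,85],[22.3,0,0,-183,171,-72,85],[22.3,0,0,-183,171,-72,85],[22.3,0,0,-183,171,-72,85],[22.3,0,0,-183,171,-72,85]])

```text
clock: 17.2
tcp_pos: [429.9, 288.6, 328.7]
tool_rot: [[-0.001, 0.501, 0.865], [-0.004, 0.865, -0.501], [-1.0, -0.004, 0.001]]
contact_force: [0.4, -0.3, -0.5]
opening: 85.1
```

```bash
cat >> h.py <<'E'
def bottles(i,p,d):
    "white lying bottles from depth: centre of whole, axis, cap end"
    W=world(i,d); hsv=cv2.cvtColor(p,cv2.COLOR_BGR2HSV); out=[]
    m=((W[...,2]>12)&(W[...,2]<70)&(W[...,0]<640)&(W[...,0]>270)&(W[...,1]<560)&(W[...,1]>215)).astype(np.uint8)
    m=cv2.morphologyEx(m,cv2.MORPH_OPEN,np.ones((3,3)))
    n,l,st,c=cv2.connectedComponentsWithStats(m)
    for k in range(1,n):
        P=W[l==k]
        if st[k,4]<300 or P[:,2].max()<38: continue
        tp=(l==k)&(W[...,2]>40)&(W[...,2]<54); wh=tp&(hsv[...,2]>150)
        T=W[tp][:,:2].astype(np.float32); r=cv2.minAreaRect(T)
        b=cv2.minAreaRect(W[wh][:,:2].astype(np.float32))
        print(c[k].round(),st[k,4],"all",np.round(r[0],1),np.round(r[1],1),round(r[2],1),"white",np.round(b[0],1),np.round(b[1],1),round(b[2],1),"z",np.percentile(W[wh][:,2],[10,50,95]).round(1))
E
python3 - <<'E'
from h import *
s=arm.state(); print(s["tcp_pos"],s["joints"].round())
i,p,d,W=look("wrist","w6"); np.save("pics/w6i.npy",i,allow_pickle=True)
bottles(i,p,d)
i,p,d,W=look("top","top6"); bottles(i,p,d)
m=(W[...,2]>8)&(W[...,2]<18)&(abs(W[...,0]-465)<90)&(abs(W[...,1]-12)<130)&(p.min(2)>120); 
if m.sum()>50: print("plate",cv2.minAreaRect(W[m][:,:2].astype(np.float32)),W[m][:,2].mean())
E
```

```text
[429.88976965 288.6067728  328.65630202] [34.  8. 11. 93. -0. 64.]
[315.  93.] 2189 all [396.9 408.7] [45.5 94.3] 85.7 white [407.8 408.6] [44.  72.1] 85.6 z [43.6 45.4 47. ]
[224. 131.] 1869 all [378.1 264.6] [92.6 45.9] 40.2 white [383.3 270. ] [77.8 44.3] 40.2 z [43.5 45.6 47.1]
[362. 169.] 1977 all [536.6 422.9] [44.8 79.6] 3.6 white [536.5 426.8] [44.2 71.8] 3.3 z [43.3 45.2 46.8]
[283. 208.] 1690 all [529.3 282. ] [94.6 45.7] 36.1 white [535.6 287.2] [78.3 45. ] 35.9 z [43.3 45.3 46.9]
[150. 204.] 317 all [530.4 417.9] [93.8 48.8] 84.5 white [530.6 419.8] [90.  48.8] 84.5 z [41.7 45.7 52.1]
[197. 236.] 329 all [374.2 266.2] [92.6 46.1] 41.3 white [374.7 266.3] [92.1 46. ] 42.3 z [42.  46.1 52.5]
[158. 238.] 332 all [392.6 411.2] [44.7 95.3] 83.5 white [393.1 411.6] [44.3 95.3] 86.0 z [41.6 45.7 52.4]
plate ((468.6417541503906, -26.62354278564453), (170.00115966796875, 179.9105682373047), 0.13059107959270477) 12.716535486785789
```

View pics/w6.png

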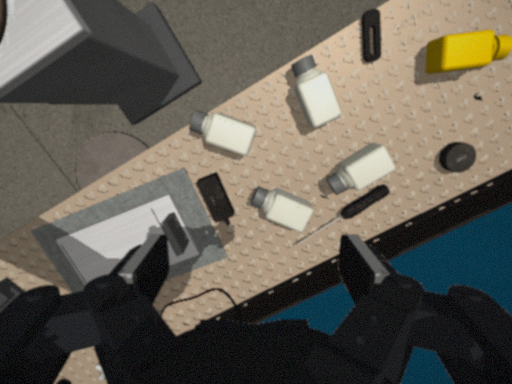

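```bash
cat >> h.py <<'E'
def rotm(axis,deg): return Ro.from_rotvec(np.array(axis)*np.radians(deg)).as_matrix()
Z=np.array([0,0,1.]); GO=18.7
def frame(x,zt):  # tool axes from x and approx z
    x=x/np.linalg.norm(x); z=zt-x*(x@zt); z/=np.linalg.norm(z); return np.c_[x,np.cross(z,x),z]
def grasp(mid,bdeg,tilt=30,along=6,h=30,dz=0):
    b=np.array([np.cos(np.radians(bdeg)),np.sin(np.radians(bdeg)),0]); t=np.radians(tilt)
    x=-np.cos(t)*Z-np.sin(t)*b; R=frame(x,b); g=np.array([mid[0],mid[1],0])+along*b+(h+dz)*Z
    return g+GO*x,R
def place(xy,hdeg=-7.7,tilt=30,along=6,h=30,base=13.,dz=0):
    f=np.array([np.cos(np.radians(hdeg)),np.sin(np.radians(hdeg)),0]); t=np.radians(tilt)
    x=np.cos(t)*f-np.sin(t)*Z; R=frame(x,Z); g=np.array([xy[0],xy[1],0])-(h-23)*f+(base+34+along+dz)*Z
    return g+GO*x,R
SL={"FL":(498.3,47.4),"FR":(484.9,-51.7),"NL":(442.9,55),"NR":(429.5,-44.1)}
def fitb(i,p,d,guess,bdeg,rad=62):
    W=world(i,d); g=np.array(guess); m=(W[...,2]>42)&(W[...,2]<52)&(np.hypot(W[...,0]-g[0],W[...,1]-g[1])<rad)&(p.min(2)>90)
    P=W[m][:,:2].astype(np.float32); (c,s,a)=cv2.minAreaRect(P); 
    k=[a+90*j for j in range(4)]; a=min(k,key=lambda q:abs((q-bdeg+180)%360-180))
    b=np.array([np.cos(np.radians(a)),np.sin(np.radians(a))]); t=P@b; n=np.array([-b[1],b[0]]); q=P@n
    base=np.percentile(t,.7); w=np.percentile(q,[.7,99.3]); mid=b*(base+34)+n*w.mean()
    print("fit n",len(P),"mid",mid.round(1),"b",round(a,1),"width",np.ptp(w).round(1),"len",np.ptp(t).round(1)); return mid,a
E
python3 - <<'E'
from h import *
i=np.load("pics/w6i.npy",allow_pickle=True).item(); p=cv2.imread("pics/w6.png"); d=np.load("pics/w6.npy")
for g,b in(((410,408),176),((388,273),220),((537,425),273),((539,289),216)): fitb(i,p,d,g,b)
m,a=fitb(i,p,d,(388,273),220)
G,R=grasp(m,a)
chain([([400,290,300],Rd(5)),([400,285,230],Rd(-50)),(G+[0,0,120],R),(G,R)])
print(G.round(1))
for k in SL: print(k,place(SL[k])[0].round(1))
E
```

```text
fit n 1507 mid [408.3 407.6] b 175.1 width 43.0 len 71.4
fit n 1377 mid [386.3 271.7] b 220.1 width 43.3 len 71.0
fit n 1248 mid [536.6 426.8] b 273.3 width 42.8 len 70.1
fit n 1091 mid [538.2 288.8] b 215.1 width 43.3 len 69.2
fit n 1377 mid [386.3 271.7] b 220.1 width 43.3 len 71.0
0 [54.89, 0.16, 0.15] [29.1, -13.7, -26.6] rows>= 6.4
1 [55.0, 0.0, 0.0] [70.0, -0.4, 5.0] rows>= 6.4
2 [-0.1, 30.0, -0.03] [96.2, 1.4, 15.7] rows>= 3.5
3 [0.0, 0.0, 0.0] [103.9, 0.0, 60.0] rows>= 2.4
[388.9 273.9  13.8]
FL [507.4  46.2  43.7]
FR [494.  -52.9  43.7]
NL [452.   53.8  43.7]
NR [438.6 -45.3  43.7]
```

>>> carry_out(motion=[[55,0,0,29,-13.5,-26.5,85],[55,0,0,29,-13.5,-26.5,85],[55,0,0,29,-13.5,-26.5,85],[55,0,0,29,-13.5,-26.5,85],[55,0,0,29,-13.5,-26.5,85],[55,0,0,29,-13.5,-26.5,85],[55,0,0,29,-13.5,-26.5,70],[55,0,0,29,-13.5,-26.5,66]])

```text
clock: 18.1
tcp_pos: [400.3, 289.2, 299.5]
tool_rot: [[-0.001, 0.996, 0.084], [-0.004, 0.084, -0.996], [-1.0, -0.002, 0.004]]
contact_force: [-0.0, -0.7, -0.1]
opening: 65.9
```

>>> carry_out(motion=[[55,0,0,70,0,5,66],[55,0,0,70,0,5,66],[55,0,0,70,0,5,66],[55,0,0,70,0,5,66],[55,0,0,70,0,5,66],[55,0,0,70,0,5,66],[55,0,0,70,0,5,66],[55,0,0,70,0,5,66]])

```text
clock: 18.9
tcp_pos: [400.6, 283.3, 229.1]
tool_rot: [[-0.002, 0.641, -0.768], [-0.005, -0.768, -0.641], [-1.0, 0.002, 0.005]]
contact_force: [0.1, -1.0, 0.4]
opening: 66.3
```

>>> carry_out(motion=[[0,8,0,25,1,4,66],[0,16,0,50,1,8,66],[0,24,0,75,1,12,66],[0,30,0,96,1,16,66],[0,30,0,96,1,16,66],[0,30,0,96,1,16,66]])

```text
clock: 19.5
tcp_pos: [387.4, 270.6, 132.0]
tool_rot: [[0.38, 0.642, -0.666], [0.314, -0.767, -0.559], [-0.87, 0.003, -0.493]]
contact_force: [0.7, 0.3, 0.8]
opening: 66.1
```

```bash
python3 - <<'E'
from h import *
s=arm.state(); print(s["tcp_pos"],s["joints"].round())
i,p,d,W=look("wrist","w7"); m,a=fitb(i,p,d,(388,273),220)
G,R=grasp(m,a); print(G); chain([(G,R)])
E
```

```text
[387.35316297 270.57618795 131.96053248] [ 33. -21. -46.  35.   3. 174.]
fit n 4168 mid [386.1 271.2] b 220.3 width 42.9 len 70.9
[388.63225866 273.35825038  13.80532495]
0 [-0.26, 0.17, -0.38] [105.3, -2.0, 60.9] rows>= 2.4
```

>>> carry_out(motion=[[-0.3,0.2,-0.4,35,-2,20,66],[-0.3,0.2,-0.4,70,-2,41,66],[-0.3,0.2,-0.4,92,-2,53,66],[-0.3,0.2,-0.4,105,-2,61,66],[-0.3,0.2,-0.4,105,-2,61,66],[-0.3,0.2,-0.4,105,-2,61,40],[-0.3,0.2,-0.4,105,-2,61,30],[-0.3,0.2,-0.4,105,-2,61,30],[-0.3,0.2,-0.4,105,-2,61,30],[-0.3,0.2,-0.4,105,-2,61,30]], force=60)

```text
clock: 20.55
tcp_pos: [391.0, 274.9, 17.2]
tool_rot: [[0.386, 0.648, -0.657], [0.327, -0.762, -0.559], [-0.863, 0.001, -0.506]]
contact_force: [3.7, 2.2, 6.8]
opening: 45.2
```

```bash
python3 - <<'E'
from h import *
s=arm.state(); print(s["tcp_pos"],s["joints"].round(),s["contact_force"])
p,R=grasp((0,0),220.3)
P,RP=place(SL["FL"])
up=s["tcp_pos"]+[0,0,180]
chain([(up,R),([390,270,220],Rd(-49.7)),([420,200,220],Rd(-5)),([430,120,220],Rd(40)),([420,60,220],Rd(82.3)),(P+[-20,0,70],RP),(P,RP)]); print(P)
E
```

```text
[390.97726897 274.8771282   17.20376164] [ 33. -13. -58.  15.   4. 173.] [3.6580422  2.23088171 6.82130318]
0 [0.08, -0.4, -0.01] [-155.3, 0.1, -91.1] rows>= 3.6
1 [0.0, -30.0, 0.0] [-21.7, 3.1, -8.0] rows>= 3.5
2 [-44.7, 0.0, 0.0] [0.0, 72.8, 22.4] rows>= 5.2
3 [-45.0, 0.0, 0.0] [0.0, 16.9, 78.8] rows>= 5.2
4 [-42.3, 0.0, 0.0] [0.0, -46.2, 39.5] rows>= 4.9
5 [-0.0, -60.0, 0.0] [106.4, -4.7, 68.7] rows>= 7.0
6 [0.0, 0.0, 0.0] [52.2, 2.7, -50.7] rows>= 1.5
[507.4117685   46.16804056  43.65      ]
```

>>> carry_out(motion=[[0,0,0,-20,0,-12,30],[0,0,0,-60,0,-35,30],[0,0,0,-100,0,-58,30],[0,0,0,-140,0,-82,30],[0,0,0,-155,0,-91,30],[0,0,0,-155,0,-91,30]])

```text
clock: 21.15
tcp_pos: [392.1, 275.8, 201.1]
tool_rot: [[0.39, 0.648, -0.654], [0.33, -0.762, -0.557], [-0.86, 0.002, -0.511]]
contact_force: [0.4, 0.7, -1.1]
opening: 45.0
```

>>> carry_out(motion=[[0,-8,0,-5,1,-2,30],[0,-16,0,-11,2,-4,30],[0,-24,0,-17,3,-6,30],[0,-30,0,-22,3,-8,30],[0,-30,0,-22,3,-8,30]])

```text
clock: 21.65
tcp_pos: [391.6, 271.5, 220.9]
tool_rot: [[0.004, 0.648, -0.762], [0.002, -0.762, -0.648], [-1.0, 0.001, -0.004]]
contact_force: [-0.1, 0.4, -1.2]
opening: 45.5
```

>>> carry_out(motion=[[-8,0,0,0,12,4,30],[-16,0,0,0,24,8,30],[-24,0,0,0,37,12,30],[-32,0,0,0,50,16,30],[-40,0,0,0,63,20,30],[-44.7,0,0,0,73,22,30],[-44.7,0,0,0,73,22,30]])

```text
clock: 22.35
tcp_pos: [421.3, 200.3, 219.7]
tool_rot: [[0.004, 0.996, -0.087], [0.002, -0.087, -0.996], [-1.0, 0.004, -0.002]]
contact_force: [-0.1, 0.4, -0.8]
opening: 44.9
```

>>> carry_out(motion=[[-8,0,0,0,3,14,30],[-16,0,0,0,6,28,30],[-24,0,0,0,9,42,30],[-32,0,0,0,12,56,30],[-40,0,0,0,15,70,30],[-45,0,0,0,17,79,30],[-45,0,0,0,17,79,30]])

```text
clock: 23.05
tcp_pos: [430.4, 119.5, 218.8]
tool_rot: [[0.004, 0.768, 0.641], [0.002, 0.641, -0.768], [-1.0, 0.005, 0.001]]
contact_force: [0.3, -0.4, -0.9]
opening: 45.4
```

```bash
python3 - <<'E'
from h import *
s=arm.state(); print(s["tcp_pos"],s["joints"].round(),s["contact_force"],s["opening"])
P,RP=place(SL["FL"],h=33.4,along=3); 
chain([([420,60,220],Rd(82.3)),(P+[-40,0,110],RP),(P+[0,0,25],RP),(P,RP)]); print(P)
E
```

```text
[430.43647143 119.52530154 218.84528736] [ 15.  -1. -13.  78.   0.  66.] [ 0.34990695 -0.36642043 -0.94589674] 45.40972856824058
0 [-42.46, 0.15, -0.23] [-1.3, -46.1, 39.0] rows>= 4.9
1 [-0.0, -60.0, 0.0] [69.4, -7.4, 45.4] rows>= 7.0
2 [0.0, 0.0, 0.0] [76.8, 5.4, -53.8] rows>= 1.9
3 [0.0, 0.0, 0.0] [12.5, 0.0, -21.7] rows>= 0.5
[504.04242562  46.62359359  40.65      ]
```

>>> carry_out(motion=[[-8,0,0,0,-9,8,30],[-16,0,0,0,-18,15,30],[-24,0,0,0,-27,23,30],[-32,0,0,0,-36,30,30],[-40,0,0,-1,-44,37,30],[-42.5,0,-0.2,-1,-46,39,30],[-42.5,0,-0.2,-1,-46,39,30]])

```text
clock: 23.75
tcp_pos: [419.5, 60.4, 219.3]
tool_rot: [[0.003, 0.137, 0.991], [-0.0, 0.991, -0.137], [-1.0, 0.0, 0.003]]
contact_force: [-0.0, 0.5, -1.2]
opening: 45.4
```

>>> carry_out(motion=[[0,-8,0,9,-1,6,30],[0,-16,0,18,-2,12,30],[0,-24,0,28,-3,18,30],[0,-32,0,37,-4,24,30],[0,-40,0,46,-5,30,30],[0,-48,0,55,-6,36,30],[0,-56,0,65,-7,42,30],[0,-60,0,69,-7,45,30],[0,-60,0,69,-7,45,30],[0,-60,0,69,-7,45,30]])

```text
clock: 24.75
tcp_pos: [462.8, 47.9, 149.9]
tool_rot: [[0.858, 0.136, 0.495], [-0.117, 0.991, -0.069], [-0.5, 0.002, 0.866]]
contact_force: [1.0, 1.1, -0.2]
opening: 45.1
```

```bash
python3 - <<'E'
from h import *
s=arm.state(); print(s["tcp_pos"],s["joints"].round(),s["contact_force"],s["opening"])
P,RP=place(SL["FL"],h=33.4,along=3); 
chain([(P+[0,0,25],RP),(P,RP)]); print(P)
i,p,d,W=look("side","s1"); i,q,d,W=look("wrist","w8")
cv2.imwrite("pics/c8.png",np.hstack([cv2.resize(p[130:280,190:340],(400,400)),cv2.resize(q,(400,300))[:,:].repeat(1,0) if 0 else cv2.copyMakeBorder(cv2.resize(q,(400,300)),0,100,0,0,0)]))
E
```

```text
[462.8352007   47.92738199 149.85178238] [ 22. -36. -71.  -1. -25.  16.] [ 1.04918696  1.05284129 -0.17979115] 45.13713251722917
0 [-0.14, 0.0, 0.05] [77.6, 4.2, -52.4] rows>= 1.9
1 [0.0, 0.0, 0.0] [12.5, 0.0, -21.7] rows>= 0.5
[504.04242562  46.62359359  40.65      ]
```

View pics/c8.png

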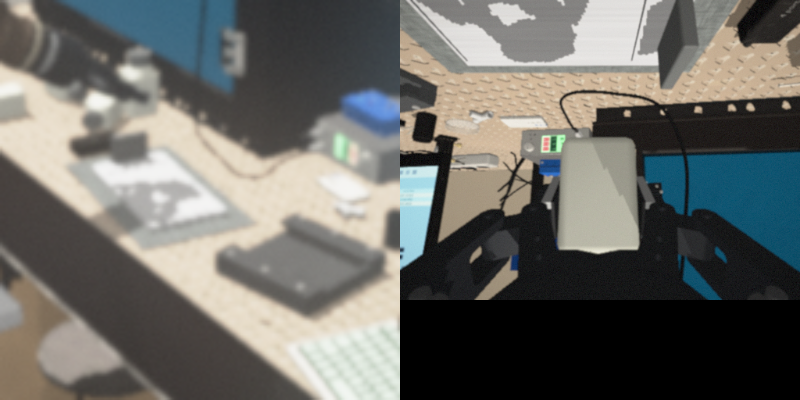

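```bash
cat > kin.py <<'E'
import numpy as np
from scipy.optimize import least_squares
D=[(-3.5,5.6,87.9+11.2,400.8,379.9),(2,-2,86,471.3,279.4),(8,11,93,517.8,328.7),(7.24,-2.33,80.5,524.6,230.5),(-21,-46,35,472.5,132),(-13,-58,15,477.6,17.2),(-1,-13,78,446.7,218.8)]
def f(q2,q3,dip,P):
    a,H,L1,L2,L3,o=P; c=lambda x:np.cos(np.radians(x)); s=lambda x:np.sin(np.radians(x))
    return a+L1*s(q2)+L2*c(q2-q3)+o*s(q2-q3)+L3*c(dip), H+L1*c(q2)-L2*s(q2-q3)+o*c(q2-q3)-L3*s(dip)
def res(P):
    o=[]
    for q2,q3,q4,r,z in D:
        R,Zz=f(q2,q3,q2-q3+q4 if abs(q2-q3+q4-90)>3 else 90,P); o+=[R-r,Zz-z]
    return o
S=least_squares(res,[0,300,400,400,250,0]); P=S.x
if __name__=="__main__": print(P.round(1),np.round(S.fun,1))
E
python3 kin.py
```

```text
[  2.  139.6 527.  448.  437.7  81.7] [-1.6 -0.4  1.6 -0.5  0.6  0.2 -0.9  0.4 -0.1  5.4 -0.8 -2.1  1.2 -3.1]
```

```bash
python3 - <<'E'
from kin import *
from scipy.optimize import fsolve
for r,z,dip in [(462,150,34),(506,66,30),(506,41,30),(506,41,45),(455,41,30),(455,41,45),(440,41,45),(455,150,45),(455,80,45),(440,41,60),(478,17,60),(420,17,45)]:
    q,inf,ok,_=fsolve(lambda q:np.array(f(q[0],q[1],dip,P))-[r,z],[-20,-50],full_output=1); print(r,z,dip,q.round(1),ok,'j4',round(dip-q[0]+q[1],1))
E
```

```text
462 150 34 [-38.9 -69.1] 1 j4 3.8
506 66 30 [-17.2 -79.4] 1 j4 -32.2
506 41 30 [-10.5 -81.8] 1 j4 -41.3
506 41 45 [-17.  -67.4] 1 j4 -5.4
455 41 30 [-21.  -86.1] 1 j4 -35.1
455 41 45 [-25.5 -71.4] 1 j4 -0.9
440 41 45 [-28.3 -72.4] 1 j4 0.9
455 150 45 [-34.3 -59.3] 1 j4 20.0
455 80 45 [-29.8 -67.2] 1 j4 7.5
440 41 60 [-20.3 -58.6] 1 j4 21.6
478 17 60 [-13.  -57.7] 1 j4 15.3
420 17 45 [-28.9 -76.3] 1 j4 -2.4
```

```bash
cat > kin2.py <<'E'
import numpy as np
from scipy.optimize import least_squares
from scipy.spatial.transform import Rotation as Ro
LO=np.array([-155.77,-54.66,-72.52,-102.08,-83.92,-180]);HI=np.array([155.77,111.73,77.12,115.82,84.16,180])
def fk(q,P):
    a,H,L1,L2,L3,o,L5,sg=P; q=np.array(q,float)
    e=lambda ax,d:Ro.from_euler(ax,d,degrees=True).as_matrix()
    # planar frame: x outward, z up; dip d = rotation +d about y
    p=np.array([a,0,H])+e('y',q[1])@[0,0,L1]; F=e('y',q[1]-q[2]); p=p+F@[L2,0,o]
    T=e('y',q[1]-q[2]+q[3]); p=p+T@[L3-L5,0,0]; T=T@e('z',sg*q[4]); p=p+T@[L5,0,0]
    T=T@e('x',-q[5])                       # j6=0: jaw y horizontal, tool z up when level
    B=e('z',q[0]); return B@p,B@T
E
python3 - <<'E'
from kin2 import *; import kin, json
from plant import arm
s=arm.state(); q=s["joints"]
for sg in(1,-1):
    def res(v):
        P=list(v)+[sg]; p,T=fk(q,P); o=list((p-s["tcp_pos"])*3)
        o+=kin.res(v[:6])
        return o
    S=least_squares(res,list(kin.P)+[150]); p,T=fk(q,list(S.x)+[sg]); print(sg,S.x.round(1),S.cost,(p-s["tcp_pos"]).round(1),np.degrees(np.arccos((np.trace(T.T@s["tool_rot"])-1)/2)))
print(q.round(2), np.round(kin.res(S.x[:6]),1))
E
```

```text
1 [  1.1 143.8 524.3 448.9 438.5  81.2 295.4] 27.053194647364844 [-0.1 -0.   0.1] 31.407560926963637
-1 [   2.9  105.5  704.9  440.7  545.8   47.4 -292. ] 1673.1027949629085 [ 4.   3.2 -4.8] 58.62117945339761
[ 21.45 -36.27 -70.88  -1.34 -25.07  15.7 ] [-13.3  -0.1  -0.9   1.4  20.8  -0.5   9.6   2.  -29.8  15.7 -15.2  24.4
 -15.2   0.5]
```

```bash
sed -i "s/e('x',-q\[5\])/e('x',q[5])/" kin2.py; cat >> kin2.py <<'E'
PF=[1.1,143.8,524.3,448.9,438.5,81.2,295.4,1]
def ik(p,R,q0=None):
    best=None
    for s in ([q0] if q0 is not None else [[np.degrees(np.arctan2(p[1],p[0]))+o,-20,-60,10,-o,r] for o in(-40,0,40) for r in(0,150,-150)]):
        def res(q):
            P,T=fk(q,PF); return np.r_[(P-p)/10,5*Ro.from_matrix(T.T@R).as_rotvec()]
        S=least_squares(res,np.clip(s,LO+1,HI-1),bounds=(LO,HI))
        if best is None or S.cost<best.cost: best=S
    return best.x,best.cost,np.min(np.r_[best.x-LO,HI-best.x])
E
python3 - <<'E'
from kin2 import *; from h import *
s=arm.state(); p,T=fk(s["joints"],PF); print((p-s["tcp_pos"]).round(1),np.degrees(Ro.from_matrix(T.T@s["tool_rot"]).magnitude()))
for k in SL:
  for t in(30,45):
    o=[]
    for hd in range(-90,100,15):
        best=None
        ok=True
        for dz in(0,60):
            P,R=place(SL[k],hdeg=hd,tilt=t,h=33.4,along=3,dz=dz); q,c,m=ik(P,R); ok&=(c<.01 and m>1.5)
            if dz==0:q0=q
        if ok:o.append((hd,q0.round().tolist()))
    print(k,t,o)
E
```

```text
[-0.2 -0.   0.2] 7.268160881846097e-15
FL 30 [(-90, [31.0, 36.0, -11.0, 85.0, -48.0, 140.0]), (-75, [34.0, 27.0, -23.0, 68.0, -55.0, 124.0]), (-60, [35.0, 17.0, -38.0, 45.0, -60.0, 100.0]), (-45, [35.0, 5.0, -54.0, 14.0, -58.0, 70.0]), (-30, [31.0, -3.0, -68.0, -14.0, -50.0, 43.0]), (45, [-22.0, -1.0, -64.0, -7.0, 53.0, -50.0]), (60, [-24.0, 8.0, -49.0, 23.0, 60.0, -79.0]), (75, [-24.0, 20.0, -33.0, 52.0, 59.0, -108.0]), (90, [-22.0, 30.0, -20.0, 73.0, 53.0, -129.0])]
FL 45 [(-90, [27.0, 26.0, -16.0, 72.0, -39.0, 126.0]), (-75, [29.0, 18.0, -26.0, 59.0, -43.0, 109.0]), (-60, [30.0, 10.0, -37.0, 43.0, -45.0, 90.0]), (-45, [29.0, 1.0, -48.0, 25.0, -43.0, 68.0]), (-30, [25.0, -7.0, -58.0, 10.0, -35.0, 45.0]), (-15, [19.0, -13.0, -65.0, -1.0, -23.0, 25.0]), (0, [9.0, -17.0, -68.0, -6.0, -7.0, 7.0]), (15, [-1.0, -16.0, -67.0, -5.0, 11.0, -12.0]), (30, [-10.0, -12.0, -63.0, 2.0, 27.0, -31.0]), (45, [-16.0, -5.0, -55.0, 14.0, 38.0, -51.0]), (60, [-18.0, 3.0, -45.0, 30.0, 44.0, -74.0]), (75, [-19.0, 12.0, -34.0, 48.0, 45.0, -95.0]), (90, [-18.0, 20.0, -23.0, 63.0, 42.0, -114.0])]
FR 30 [(-90
[... 2212 characters left out ...]
 -57.0, 25.0, 60.0, -82.0]), (60, [-41.0, 14.0, -42.0, 51.0, 58.0, -110.0]), (75, [-38.0, 24.0, -30.0, 70.0, 53.0, -130.0]), (90, [-34.0, 32.0, -20.0, 83.0, 46.0, -144.0])]
NR 45 [(-90, [21.0, 15.0, -31.0, 63.0, -41.0, 118.0]), (-75, [22.0, 7.0, -41.0, 50.0, -45.0, 100.0]), (-60, [22.0, -3.0, -51.0, 34.0, -44.0, 79.0]), (-45, [20.0, -13.0, -61.0, 19.0, -40.0, 56.0]), (-30, [13.0, -22.0, -68.0, 8.0, -29.0, 34.0]), (15, [-23.0, -24.0, -70.0, 6.0, 26.0, -29.0]), (30, [-30.0, -15.0, -63.0, 16.0, 38.0, -51.0]), (45, [-34.0, -5.0, -53.0, 31.0, 44.0, -74.0]), (60, [-34.0, 5.0, -43.0, 46.0, 45.0, -96.0]), (75, [-33.0, 13.0, -33.0, 60.0, 42.0, -115.0]), (90, [-30.0, 21.0, -24.0, 72.0, 38.0, -129.0])]
```

```bash
cat >> h.py <<'E'
import kin2
U=np.array([.134,.991]);N=np.array([.991,-.134]);PC=np.array([465.2,11.6])
S4=[PC+u*U+n*N for u,n in((60,28),(18,-28),(-24,28),(-66,-28))]
def path(poses):
    "print relative moves and check joint margins along each"
    s=arm.state(); p0,R0,q=s["tcp_pos"],s["tool_rot"],s["joints"]
    for k,(p,R) in enumerate(poses):
        p=np.array(p,float); rv=Ro.from_matrix(R0.T@R).as_rotvec(); sh=R0.T@(p-p0); mm=99
        n=int(np.ceil(max(np.degrees(np.linalg.norm(rv))/8.5,np.linalg.norm(sh)/40,1)))
        for t in np.linspace(0,1,n+1)[1:]:
            q1,c,m=kin2.ik(p0+t*(p-p0),R0@Ro.from_rotvec(rv*t).as_matrix(),q); mm=min(mm,m if c<.02 else -1); dq=abs(q1-q).max(); q=q1
            if dq>25: print("   jump",dq.round())
        print(k,np.degrees(rv).round(1).tolist(),sh.round(1).tolist(),"rows",n,"margin",round(mm,1),q.round().tolist()); p0,R0=p,R
E
python3 - <<'E'
from h import *
P,RP=place(S4[0],hdeg=82.3,h=33.4,along=3); print(P)
path([([420,60,220],Rd(82.3)),([440,0,220],Rd(127)),([450,-30,220],Rd(172.3)),(P+[-6,-45,60],RP),(P+[0,0,15],RP),(P,RP)])
E
```

```text
[501.76440641  73.05042562  40.65      ]
0 [-0.2, 60.2, -0.0] [-73.1, 5.9, 35.4] rows 8 margin 9.3 [8.0, -4.0, -15.0, 79.0, 0.0, 16.0]
1 [-44.7, 0.0, 0.0] [0.0, -56.8, 27.9] rows 6 margin 37.2 [-0.0, -2.0, -13.0, 79.0, 0.0, -37.0]
2 [-45.3, 0.0, 0.0] [0.0, -30.0, -10.1] rows 6 margin 37.3 [-4.0, -1.0, -12.0, 79.0, 0.0, -86.0]
3 [0.0, -60.0, -0.0] [119.4, -37.6, 63.7] rows 8 margin 28.9 [-26.0, 23.0, -21.0, 75.0, 55.0, -124.0]
4 [0.0, 0.0, 0.0] [61.8, 0.1, -16.3] rows 2 margin 26.8 [-21.0, 23.0, -27.0, 62.0, 57.0, -115.0]
5 [0.0, 0.0, 0.0] [7.5, -0.0, -13.0] rows 1 margin 26.8 [-21.0, 24.0, -28.0, 60.0, 57.0, -115.0]
```

>>> carry_out(motion=[[0,8,0,-9,1,4,30],[0,16,0,-19,2,9,30],[0,24,0,-29,2,14,30],[0,32,0,-39,3,19,30],[0,40,0,-49,4,24,30],[0,48,0,-58,5,28,30],[0,56,0,-68,6,33,30],[0,60,0,-73,6,35,30],[0,60,0,-73,6,35,30]])

```text
clock: 25.75
tcp_pos: [423.3, 59.9, 221.2]
tool_rot: [[0.004, 0.14, 0.99], [0.002, 0.99, -0.14], [-1.0, 0.003, 0.003]]
contact_force: [0.5, -0.0, -0.9]
opening: 45.1
```

>>> carry_out(motion=[[-8,0,0,0,-10,5,30],[-16,0,0,0,-20,10,30],[-24,0,0,0,-30,15,30],[-32,0,0,0,-40,20,30],[-40,0,0,0,-50,25,30],[-44.7,0,0,0,-57,28,30],[-44.7,0,0,0,-57,28,30]])

```text
clock: 26.45
tcp_pos: [443.7, -1.1, 222.2]
tool_rot: [[0.007, -0.596, 0.803], [0.002, 0.803, 0.596], [-1.0, -0.002, 0.007]]
contact_force: [-0.3, -0.2, -0.7]
opening: 45.6
```

>>> carry_out(motion=[[-8,0,0,0,-5,-2,30],[-16,0,0,0,-10,-4,30],[-24,0,0,0,-16,-6,30],[-32,0,0,0,-21,-8,30],[-40,0,0,0,-26,-9,30],[-45.3,0,0,0,-30,-10,30],[-45.3,0,0,0,-30,-10,30]])

```text
clock: 27.15
tcp_pos: [453.9, -31.1, 222.9]
tool_rot: [[0.009, -0.99, 0.144], [0.002, 0.144, 0.99], [-1.0, -0.008, 0.003]]
contact_force: [0.1, 0.4, -1.9]
opening: 45.0
```

```bash
python3 - <<'E'
from h import *
P,RP=place(S4[0],hdeg=82.3,h=33.4,along=3); s=arm.state(); print(s["opening"],s["joints"].round(),s["tcp_pos"])
path([(P+[-6,-45,60],RP),(P+[0,0,15],RP),(P,RP)])
E
```

```text
44.951805549975006 [ -4.  -1. -12.  78.   0. -86.] [453.91896681 -31.1102495  222.87101886]
0 [-0.3, -59.8, 0.7] [122.7, -31.9, 64.2] rows 8 margin 28.9 [-26.0, 23.0, -21.0, 75.0, 55.0, -124.0]
1 [0.0, 0.0, 0.0] [61.8, 0.1, -16.3] rows 2 margin 26.8 [-21.0, 23.0, -27.0, 62.0, 57.0, -115.0]
2 [0.0, 0.0, 0.0] [7.5, -0.0, -13.0] rows 1 margin 26.8 [-21.0, 24.0, -28.0, 60.0, 57.0, -115.0]
```

>>> carry_out(motion=[[0,-8,0,16,-4,8,30],[0,-16,0,32,-8,17,30],[0,-24,0,49,-13,25,30],[-0.1,-32,0.3,65,-17,34,30],[-0.2,-40,0.4,82,-21,42,30],[-0.2,-48,0.5,98,-26,51,30],[-0.3,-56,0.6,114,-30,60,30],[-0.3,-59.8,0.7,122,-32,64,30],[-0.3,-59.8,0.7,122,-32,64,30],[-0.3,-59.8,0.7,122,-32,64,30]])

```text
clock: 28.15
tcp_pos: [496.1, 27.8, 101.4]
tool_rot: [[0.116, -0.991, 0.069], [0.857, 0.135, 0.497], [-0.502, 0.002, 0.865]]
contact_force: [0.5, 0.6, -1.1]
opening: 45.3
```

```bash
python3 - <<'E'
from h import *
P,RP=place(S4[0],hdeg=82.3,h=33.4,along=3); s=arm.state(); print(s["opening"],s["joints"].round(),s["tcp_pos"])
path([(P+[0,0,15],RP),(P,RP)])
i,p,d,W=look("side","s2"); i,q,d,W=look("wrist","w9")
cv2.imwrite("pics/c9.png",np.hstack([cv2.resize(p[130:280,190:340],(400,400)),cv2.copyMakeBorder(cv2.resize(q,(400,300)),0,100,0,0,0)]))
E
```

```text
45.32164856235232 [ -26.   23.  -21.   75.   55. -123.] [496.09802208  27.8110423  101.39085755]
0 [-0.1, -0.1, -0.0] [62.4, 0.4, -16.7] rows 2 margin 26.8 [-21.0, 23.0, -27.0, 62.0, 57.0, -115.0]
1 [0.0, 0.0, 0.0] [7.5, -0.0, -13.0] rows 1 margin 26.8 [-21.0, 24.0, -28.0, 60.0, 57.0, -115.0]
```

View pics/c9.png

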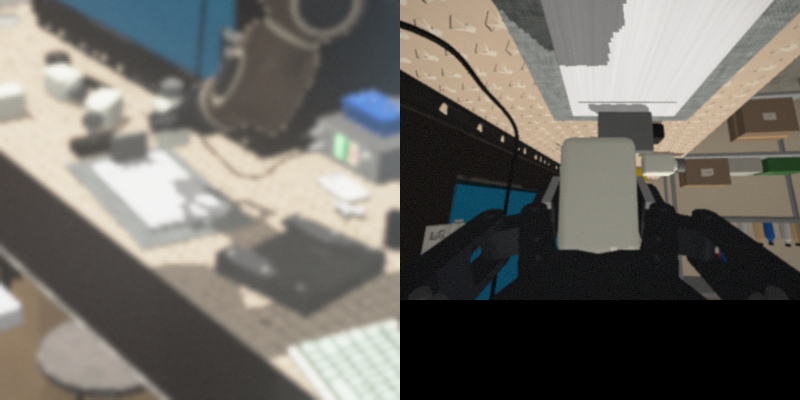

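>>> carry_out(motion=[[0,0,0,20,0,-5,30],[0,0,0,40,0,-11,30],[0,0,0,55,0,-15,30],[0,0,0,62,0,-17,30],[0,0,0,62,0,-17,30],[0,0,0,66,0,-24,30],[0,0,0,68,0,-27,30],[0,0,0,68,0,-27,30]])

```text
clock: 29.05
tcp_pos: [502.7, 72.3, 44.9]
tool_rot: [[0.117, -0.991, 0.066], [0.857, 0.134, 0.498], [-0.502, -0.002, 0.865]]
contact_force: [-0.2, 1.1, -1.0]
opening: 45.3
```

```bash
python3 - <<'E'
from h import *
P,RP=place(S4[0],hdeg=82.3,h=33.4,along=3); s=arm.state(); print(s["opening"],s["contact_force"],s["tcp_pos"]-P)
i,q,d,W=look("wrist","w10")
path([(P,RP)])
E
```

```text
45.30004470507362 [-0.15681931  1.09999633 -0.96423897] [ 0.91404081 -0.71269874  4.29253717]
0 [0.1, -0.1, 0.1] [2.7, 1.1, -3.6] rows 1 margin 26.8 [-21.0, 24.0, -28.0, 60.0, 57.0, -115.0]
```

>>> carry_out(motion=[[0,0,0,0.7,0,-1.3,30],[0,0,0,1.5,0,-2.6,30],[0,0,0,2,0,-3.5,30],[0,0,0,2,0,-3.5,30]])

```text
clock: 29.5
tcp_pos: [503.2, 72.3, 42.3]
tool_rot: [[0.119, -0.991, 0.066], [0.858, 0.136, 0.496], [-0.5, -0.002, 0.866]]
contact_force: [-2.9, -2.1, 6.3]
opening: 45.1
```

>>> carry_out(motion=[[0,0,0,0.5,0,-0.9,30],[0,0,0,1,0,-1.7,30],[0,0,0,1,0,-1.7,30]])

```text
clock: 29.8
tcp_pos: [503.6, 72.4, 42.3]
tool_rot: [[0.121, -0.99, 0.067], [0.859, 0.138, 0.493], [-0.498, -0.002, 0.867]]
contact_force: [-4.9, -3.3, 12.9]
opening: 45.0
```

```bash
python3 - <<'E'
from h import *
P,RP=place(S4[0],hdeg=82.3,h=33.4,along=3); s=arm.state(); print(s["opening"],s["contact_force"],s["tcp_pos"]-P)
path([(P,RP)])
E
```

```text
44.99173144720955 [-4.85429542 -3.25648403 12.8835532 ] [ 1.80476501 -0.62944172  1.657881  ]
0 [-0.0, 0.2, 0.3] [1.1, 1.9, -1.2] rows 1 margin 26.8 [-21.0, 24.0, -28.0, 60.0, 57.0, -115.0]
```

>>> carry_out(motion=[[0,0,0,0,0,0,50],[0,0,0,0,0,0,56],[0,0,0,0,0,0,56],[0,0,0,-10,0,0,56],[0,0,0,-30,0,0,56],[0,0,0,-60,0,0,60],[0,0,0,-100,0,0,66],[0,0,0,-130,0,0,66],[0,0,0,-130,0,0,66]])

```text
clock: 30.7
tcp_pos: [489.0, -42.2, 108.0]
tool_rot: [[0.125, -0.99, 0.067], [0.858, 0.142, 0.494], [-0.498, -0.004, 0.867]]
contact_force: [0.9, -0.3, -1.0]
opening: 66.2
```

```bash
python3 - <<'E'
from h import *
i,p,d,W=look("wrist","w11"); b=(W[...,2]>20)&(W[...,2]<130)&(np.hypot(W[...,0]-501,W[...,1]-67)<45); print(b.sum(), W[b].mean(0), np.percentile(W[b],[3,97],axis=0).round(1))
b,_=grasp((0,0),175)
G,R=grasp((408.3,407.6),175.1)
path([([460,0,250],Rd(172.3)),([440,130,280],Rd(218)),([410,360,260],Rd(265)),(G+[0,0,120],R)])
cv2.imwrite("pics/w11.png",p)
E
```

```text
4770 [500.95918348  47.98365782  62.52870606] [[479.9  40.9  22.6]
 [521.9  64.5 105.8]]
0 [-0.3, 60.1, 0.4] [-39.7, 33.6, 142.2] rows 8 margin 33.5 [0.0, 0.0, -7.0, 82.0, -0.0, -82.0]
1 [-45.7, 0.0, 0.0] [-30.0, 37.2, 126.1] rows 6 margin 29.7 [16.0, 0.0, -3.0, 86.0, -0.0, -112.0]
2 [-47.0, 0.0, 0.0] [20.0, -118.0, 199.7] rows 6 margin 30.1 [41.0, 10.0, 4.0, 85.0, 0.0, -134.0]
3 [-0.1, 30.0, -0.0] [126.2, -47.3, 2.5] rows 4 margin 41.0 [58.0, 3.0, -25.0, 47.0, -26.0, -121.0]
```

View pics/w11.png

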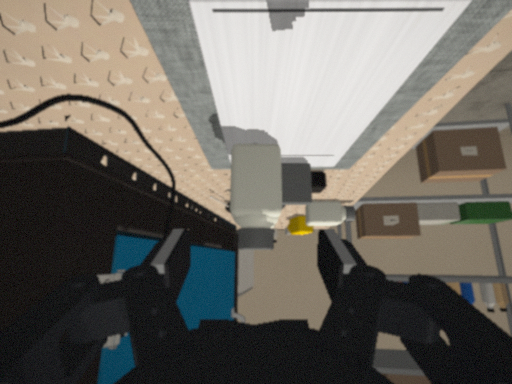

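>>> carry_out(motion=[[0,0,0,-30,0,25,66],[0,8,0,-30,5,40,66],[0,16,0,-32,10,60,66],[0,24,0,-34,15,80,66],[0,32,0,-36,20,100,66],[0,40,0,-38,25,120,66],[0,48,0,-40,30,135,66],[0,56,0,-40,34,142,66],[0,60,0,-40,34,142,66],[0,60,0,-40,34,142,66]])

```text
clock: 31.75
tcp_pos: [459.5, 2.6, 249.5]
tool_rot: [[0.004, -0.991, 0.135], [0.002, 0.135, 0.991], [-1.0, -0.004, 0.003]]
contact_force: [0.2, 0.2, 0.0]
opening: 66.0
```

>>> carry_out(motion=[[-8,0,0,-30,7,22,66],[-16,0,0,-30,13,44,66],[-24,0,0,-30,20,66,66],[-32,0,0,-30,27,88,66],[-40,0,0,-30,34,110,66],[-45.7,0,0,-30,37,126,66],[-45.7,0,0,-30,37,126,66]])

```text
clock: 32.45
tcp_pos: [439.3, 133.7, 278.4]
tool_rot: [[0.002, -0.787, -0.617], [0.004, -0.617, 0.787], [-1.0, -0.004, 0.002]]
contact_force: [-0.3, 0.5, 0.4]
opening: 66.2
```

>>> carry_out(motion=[[-8,0,0,4,-20,34,66],[-16,0,0,8,-40,68,66],[-24,0,0,12,-60,102,66],[-32,0,0,16,-80,136,66],[-40,0,0,20,-100,170,66],[-47,0,0,20,-118,200,66],[-47,0,0,20,-118,200,66],[-47,0,0,20,-118,200,66]])

```text
clock: 33.25
tcp_pos: [408.9, 363.6, 258.0]
tool_rot: [[0.0, -0.088, -0.996], [0.003, -0.996, 0.088], [-1.0, -0.003, 0.0]]
contact_force: [1.6, -0.3, -0.8]
opening: 65.9
```

```bash
python3 - <<'E'
from h import *
s=arm.state(); print(s["tcp_pos"],s["joints"].round())
i,p,d,W=look("top","top12"); bottles(i,p,d)
i,p,d,W=look("wrist","w12"); m,a=fitb(i,p,d,(408,408),175)
G,R=grasp(m,a); print(G); path([(G+[0,0,110],R),(G+[0,0,-2],R)])
E
```

```text
[408.9180418  363.61104038 258.02180917] [  42.   10.    4.   84.    0. -133.]
[158. 238.] 330 all [392.2 411.7] [44.8 95.2] 82.1 white [394.2 411.2] [44.5 91.5] 82.6 z [41.1 45.4 51.8]
fit n 1789 mid [408.7 407.6] b 174.1 width 43.5 len 70.3
[412.07108259 407.28004982  13.80532495]
0 [0.8, 29.9, 0.4] [135.2, -44.2, 1.3] rows 4 margin 41.5 [58.0, 3.0, -26.0, 46.0, -27.0, -120.0]
1 [0.0, 0.0, 0.0] [97.0, 0.0, 56.0] rows 3 margin 37.5 [58.0, 9.0, -35.0, 31.0, -27.0, -120.0]
```

>>> carry_out(motion=[[0,8,0,36,-11,0,66],[0.3,16,0.2,72,-22,0,66],[0.6,24,0.3,108,-34,1,66],[0.8,30,0.4,135,-44,1,66],[0.8,30,0.4,135,-44,1,66],[0.8,30,0.4,135,-44,1,66]])

```text
clock: 33.95
tcp_pos: [412.2, 406.0, 124.2]
tool_rot: [[0.497, -0.105, -0.862], [-0.053, -0.995, 0.091], [-0.866, 0.0, -0.499]]
contact_force: [0.7, 0.9, 0.7]
opening: 65.9
```

```bash
python3 - <<'E'
from h import *
s=arm.state(); print(s["tcp_pos"],s["joints"].round())
i,p,d,W=look("wrist","w13"); m,a=fitb(i,p,d,(408,408),175)
G,R=grasp(m,a); print(G); path([(G+[0,0,-2],R)])
E
```

```text
[412.19601983 405.98935504 124.21899911] [  58.    3.  -26.   47.  -27. -120.]
fit n 4494 mid [408.1 408.1] b 174.5 width 43.1 len 70.5
[411.47849358 407.80112725  13.80532495]
0 [-0.6, -0.1, -0.2] [97.8, -0.3, 58.9] rows 3 margin 37.3 [58.0, 9.0, -35.0, 31.0, -27.0, -120.0]
```

>>> carry_out(motion=[[-0.6,0,-0.2,33,0,20,66],[-0.6,0,-0.2,65,0,39,66],[-0.6,0,-0.2,86,0,51,66],[-0.6,0,-0.2,98,0,59,66],[-0.6,0,-0.2,98,0,59,66],[-0.6,0,-0.2,98,0,59,40],[-0.6,0,-0.2,98,0,59,30],[-0.6,0,-0.2,98,0,59,30],[-0.6,0,-0.2,98,0,59,30],[-0.6,0,-0.2,98,0,59,30]], force=60)

```text
clock: 35.0
tcp_pos: [413.2, 408.9, 14.4]
tool_rot: [[0.502, -0.096, -0.859], [-0.045, -0.995, 0.085], [-0.864, -0.004, -0.504]]
contact_force: [2.4, 0.0, 7.1]
opening: 45.5
```

```bash
cat >> h.py <<'E'
def hold(m,a):
    "actual along,h of the grasp from measured pose; tilt of tool"
    s=arm.state(); b=np.array([np.cos(np.radians(a)),np.sin(np.radians(a)),0]); x=s["tool_rot"][:,0]
    g=s["tcp_pos"]-GO*x; al=(g-np.r_[m,0])@b; t=np.degrees(np.arctan2(-x@b,-x[2]))
    print("along",al.round(1),"h",g[2].round(1),"tilt",t.round(1),"lateral",((g-np.r_[m,0])@np.array([-b[1],b[0],0])).round(1),"op",s["opening"].round(1),s["contact_force"].round(1)); return al,g[2],t
E
python3 - <<'E'
from h import *
m,a=np.array([408.1,408.1]),174.5
al,h,t=hold(m,a); p0=arm.state()["tcp_pos"]; P,RP=place(S4[1],hdeg=82.3,tilt=t,along=al,h=h); print(P)
_,R=grasp(m,a,tilt=t)
path([(p0+[0,0,180],R),([400,330,250],Rd(264.5)),([430,150,260],Rd(218)),([445,-60,220],Rd(172.3)),(P+[-6,-45,55],RP),(P+[0,0,15],RP),(P+[0,0,3],RP)])
E
```

```text
Traceback (most recent call last):
  File "h.py", line 81, in hold
    print("along",al.round(1),"h",g[2].round(1),"tilt",t.round(1),"lateral",((g-np.r_[m,0])@np.array([-b[1],b[0],0])).round(1),"op",s["opening"].round(1),s["contact_force"].round(1)); return al,g[2],t
                                                                                                                                    ^^^^^^^^^^^^^^^^^^
AttributeError: 'float' object has no attribute 'round'
```

```bash
sed -i 's/s\["opening"\].round(1)/round(s["opening"],1)/' h.py; python3 - <<'E'
from h import *
m,a=np.array([408.1,408.1]),174.5
al,h,t=hold(m,a); p0=arm.state()["tcp_pos"]; P,RP=place(S4[1],hdeg=82.3,tilt=t,along=al,h=h); print(P)
_,R=grasp(m,a,tilt=t)
path([(p0+[0,0,180],R),([400,330,250],Rd(264.5)),([430,150,260],Rd(218)),([445,-60,220],Rd(172.3)),(P+[-6,-45,55],RP),(P+[0,0,15],RP),(P+[0,0,3],RP)])
E
```

```text
along 4.4 h 30.6 tilt 30.3 lateral -1.3 op 45.5 [2.4 0.  7.1]
[441.01314146  41.68923354  41.99100956]
0 [-0.1, 0.0, 0.2] [-155.4, -0.7, -90.7] rows 5 margin 40.1 [58.0, 1.0, -19.0, 55.0, -27.0, -120.0]
1 [0.0, -30.3, 0.0] [-50.8, 79.8, -23.2] rows 4 margin 33.0 [40.0, 7.0, -0.0, 83.0, -0.0, -135.0]
2 [46.5, 0.0, 0.0] [-10.0, 176.3, -47.1] rows 6 margin 32.3 [19.0, -0.0, -7.0, 84.0, 0.0, -109.0]
3 [45.7, 0.0, 0.0] [40.0, 117.5, -174.7] rows 6 margin 33.1 [-8.0, -1.0, -12.0, 79.0, -0.0, -90.0]
4 [0.0, -59.7, -0.0] [123.0, 17.5, 54.8] rows 8 margin 32.6 [-33.0, 21.0, -25.0, 79.0, 52.0, -133.0]
5 [0.0, 0.0, 0.0] [59.4, 0.1, -11.7] rows 2 margin 29.8 [-27.0, 21.0, -31.0, 68.0, 54.0, -125.0]
6 [0.0, 0.0, 0.0] [6.1, -0.0, -10.4] rows 1 margin 29.8 [-27.0, 22.0, -31.0, 67.0, 54.0, -125.0]
```

>>> carry_out(motion=[[0,0,0,-20,0,-12,30],[0,0,0,-60,0,-35,30],[0,0,0,-100,0,-58,30],[0,0,0,-140,0,-82,30],[0,0,0,-155,0,-91,30],[0,0,0,-155,0,-91,30]])

```text
clock: 35.6
tcp_pos: [414.5, 409.8, 198.6]
tool_rot: [[0.505, -0.095, -0.858], [-0.039, -0.995, 0.088], [-0.862, -0.01, -0.507]]
contact_force: [-0.4, -0.3, -2.3]
opening: 45.5
```

>>> carry_out(motion=[[0,-8,0,-13,20,-6,30],[0,-16,0,-26,40,-12,30],[0,-24,0,-39,60,-18,30],[0,-30.3,0,-51,80,-23,30],[0,-30.3,0,-51,80,-23,30]])

```text
clock: 36.1
tcp_pos: [402.6, 328.0, 253.0]
tool_rot: [[0.001, -0.1, -0.995], [0.009, -0.995, 0.1], [-1.0, -0.009, 0.0]]
contact_force: [0.7, 0.2, -0.3]
opening: 45.2
```

>>> carry_out(motion=[[8,0,0,-2,30,-8,30],[16,0,0,-4,60,-16,30],[24,0,0,-6,90,-24,30],[32,0,0,-8,120,-32,30],[40,0,0,-10,150,-40,30],[46.5,0,0,-10,176,-47,30],[46.5,0,0,-10,176,-47,30]])

```text
clock: 36.8
tcp_pos: [431.3, 146.2, 259.5]
tool_rot: [[-0.001, -0.794, -0.608], [0.007, -0.608, 0.794], [-1.0, -0.004, 0.006]]
contact_force: [0.1, 0.9, -1.0]
opening: 45.0
```

>>> carry_out(motion=[[8,0,0,0,20,-30,30],[16,0,0,5,40,-60,30],[24,0,0,12,60,-90,30],[32,0,0,20,80,-120,30],[40,0,0,30,100,-150,30],[45.7,0,0,40,117,-175,30],[45.7,0,0,40,117,-175,30]])

```text
clock: 37.5
tcp_pos: [444.0, -65.2, 214.9]
tool_rot: [[-0.004, -0.989, 0.147], [0.006, 0.147, 0.989], [-1.0, 0.005, 0.006]]
contact_force: [-1.0, -0.2, -1.2]
opening: 45.3
```

```bash
python3 - <<'E'
from h import *
s=arm.state(); print(s["tcp_pos"],s["opening"])
P,RP=place(S4[1],hdeg=82.3,tilt=30.3,along=4.4,h=30.6)
path([(P+[-6,-45,55],RP),(P+[0,0,15],RP),(P+[0,0,3],RP)])
E
```

```text
[444.00912845 -65.17115063 214.9302971 ] 45.29513498035019
0 [-0.8, -59.4, 0.1] [118.4, 17.4, 59.2] rows 7 margin 32.6 [-33.0, 21.0, -25.0, 79.0, 52.0, -133.0]
1 [0.0, 0.0, 0.0] [59.4, 0.1, -11.6] rows 2 margin 29.8 [-27.0, 21.0, -31.0, 68.0, 54.0, -125.0]
2 [0.0, 0.0, 0.0] [6.1, -0.0, -10.4] rows 1 margin 29.8 [-27.0, 22.0, -31.0, 67.0, 54.0, -125.0]
```

>>> carry_out(motion=[[0,-8,0,16,2,8,30],[0,-16,0,32,4,16,30],[-0.2,-24,0,48,7,24,30],[-0.4,-32,0,64,9,32,30],[-0.5,-40,0,80,12,40,30],[-0.6,-48,0,96,14,48,30],[-0.8,-56,0.1,112,16,56,30],[-0.8,-59.4,0.1,118,17.4,59,30],[-0.8,-59.4,0.1,118,17.4,59,30],[-0.8,-59.4,0.1,118,17.4,59,30]])

```text
clock: 38.5
tcp_pos: [434.9, -2.6, 96.7]
tool_rot: [[0.114, -0.991, 0.068], [0.856, 0.133, 0.501], [-0.505, 0.001, 0.863]]
contact_force: [0.1, -0.4, -1.2]
opening: 45.3
```

```bash
python3 - <<'E'
from h import *
s=arm.state(); print(s["tcp_pos"],s["opening"])
P,RP=place(S4[1],hdeg=82.3,tilt=30.3,along=4.4,h=30.6)
path([(P+[0,0,15],RP),(P+[0,0,3],RP)])
i,p,d,W=look("side","s3"); cv2.imwrite("pics/c13.png",cv2.resize(p[130:280,190:340],(600,600),interpolation=cv2.INTER_CUBIC))
E
```

```text
[434.87806354  -2.64989504  96.74615004] 45.28283346921158
0 [0.0, -0.0, -0.1] [58.7, -0.2, -11.7] rows 2 margin 29.8 [-27.0, 21.0, -31.0, 68.0, 54.0, -125.0]
1 [0.0, 0.0, 0.0] [6.1, -0.0, -10.4] rows 1 margin 29.8 [-27.0, 22.0, -31.0, 67.0, 54.0, -125.0]
```

>>> carry_out(motion=[[0,0,0,20,0,-4,30],[0,0,0,40,0,-8,30],[0,0,0,53,0,-11,30],[0,0,0,59,0,-12,30],[0,0,0,59,0,-12,30],[0,0,0,62,0,-18,30],[0,0,0,65,0,-22,30],[0,0,0,65,0,-22,30]])

```text
clock: 39.35
tcp_pos: [441.3, 41.4, 45.3]
tool_rot: [[0.115, -0.991, 0.066], [0.855, 0.133, 0.502], [-0.506, -0.001, 0.863]]
contact_force: [0.5, 0.3, -0.3]
opening: 45.9
```

```bash
python3 - <<'E'
from h import *
s=arm.state(); P,RP=place(S4[1],hdeg=82.3,tilt=30.3,along=4.4,h=30.6)
print(s["opening"],s["contact_force"],s["tcp_pos"]-P)
i,q,d,W=look("wrist","w14")
E
```

```text
45.86164384666097 [ 0.49587454  0.2501985  -0.26556468] [ 0.27903998 -0.29860418  3.29454755]
```

>>> carry_out(motion=[[0,0,0,0.7,0,-1.3,30],[0,0,0,1.5,0,-2.6,30],[0,0,0,1.5,0,-2.6,30]])

```text
clock: 39.7
tcp_pos: [441.6, 41.3, 42.9]
tool_rot: [[0.116, -0.991, 0.067], [0.855, 0.134, 0.5], [-0.505, -0.001, 0.863]]
contact_force: [0.3, -0.4, 2.3]
opening: 45.5
```

>>> carry_out(motion=[[0,0,0,0.7,0,-1.3,30],[0,0,0,0.7,0,-1.3,30],[0,0,0,0.7,0,-1.3,30]])

```text
clock: 40.0
tcp_pos: [441.9, 41.4, 42.9]
tool_rot: [[0.118, -0.991, 0.068], [0.856, 0.136, 0.498], [-0.503, -0.001, 0.864]]
contact_force: [-3.1, -2.1, 11.0]
opening: 45.5
```

>>> carry_out(motion=[[0,0,0,0,0,0,50],[0,0,0,0,0,0,56],[0,0,0,0,0,0,56],[0,0,0,-10,0,0,56],[0,0,0,-30,0,0,56],[0,0,0,-60,0,0,60],[0,0,0,-100,0,0,66],[0,0,0,-130,0,0,66],[0,0,0,-130,0,0,66]])

```text
clock: 40.9
tcp_pos: [427.6, -73.0, 109.2]
tool_rot: [[0.122, -0.99, 0.068], [0.855, 0.139, 0.499], [-0.504, -0.003, 0.864]]
contact_force: [0.4, 0.7, -0.4]
opening: 65.7
```

```bash
python3 - <<'E'
from h import *
i,p,d,W=look("wrist","w15"); 
for c in S4[:2]:
    b=(W[...,2]>20)&(W[...,2]<130)&(np.hypot(W[...,0]-c[0],W[...,1]-c[1])<33); print(c,b.sum(), np.percentile(W[b],[3,97],axis=0).round(1).tolist())
path([([455,0,260],Rd(172.3)),([450,80,290],Rd(130)),([450,170,290],Rd(80)),([450,260,280],Rd(40)),([490,340,260],Rd(3))])
E
```

```text
[500.988  67.308] 3622 [[479.9, 40.9, 22.7], [520.6, 67.8, 105.0]]
[439.864  33.19 ] 4740 [[419.0, 7.4, 22.7], [459.9, 25.8, 106.4]]
0 [-0.2, 59.8, 0.2] [-11.8, -17.9, 168.7] rows 8 margin 32.1 [-0.0, -0.0, -7.0, 84.0, 0.0, -82.0]
1 [42.3, 0.0, 0.0] [-30.0, 15.7, 78.6] rows 5 margin 28.5 [10.0, 0.0, -2.0, 87.0, -0.0, -30.0]
2 [50.0, 0.0, 0.0] [0.0, 68.9, 57.9] rows 6 margin 28.4 [21.0, 3.0, 0.0, 87.0, 0.0, 31.0]
3 [40.0, 0.0, 0.0] [10.0, 88.6, -15.6] rows 5 margin 28.6 [30.0, 7.0, 4.0, 87.0, -0.0, 80.0]
4 [37.0, 0.0, 0.0] [20.0, 82.1, -35.6] rows 5 margin 29.5 [35.0, 16.0, 12.0, 86.0, -0.0, 122.0]
```

>>> carry_out(motion=[[0,0,0,-20,0,34,66],[0,8,0,-25,-2,70,66],[0,16,0,-25,-5,90,66],[0,24,0,-25,-8,110,66],[0,32,0,-20,-11,130,66],[0,40,0,-16,-14,145,66],[0,48,0,-12,-16,160,66],[0,56,0,-12,-18,169,66],[0,60,0,-12,-18,169,66],[0,60,0,-12,-18,169,66]])

```text
clock: 41.95
tcp_pos: [455.0, 2.8, 259.8]
tool_rot: [[0.001, -0.991, 0.133], [-0.004, 0.133, 0.991], [-1.0, -0.002, -0.004]]
contact_force: [-0.1, 0.4, -0.1]
opening: 65.7
```

>>> carry_out(motion=[[8,0,0,-6,3,15,66],[16,0,0,-12,6,30,66],[24,0,0,-18,9,45,66],[32,0,0,-24,12,60,66],[40,0,0,-30,15,75,66],[42.3,0,0,-30,16,79,66]])

```text
clock: 42.55
tcp_pos: [449.4, 84.3, 289.0]
tool_rot: [[0.0, -0.641, 0.767], [-0.001, 0.767, 0.641], [-1.0, -0.001, -0.001]]
contact_force: [0.1, -0.1, -0.0]
opening: 65.8
```

>>> carry_out(motion=[[8,0,0,0,11,9,66],[16,0,0,0,22,18,66],[24,0,0,0,33,28,66],[32,0,0,0,44,37,66],[40,0,0,0,55,46,66],[48,0,0,0,66,56,66],[50,0,0,0,69,58,66]])

```text
clock: 43.25
tcp_pos: [449.3, 175.2, 287.4]
tool_rot: [[-0.002, 0.179, 0.984], [0.0, 0.984, -0.179], [-1.0, -0.0, -0.002]]
contact_force: [-0.3, -0.7, -0.2]
opening: 66.2
```

>>> carry_out(motion=[[8,0,0,2,18,-3,66],[16,0,0,4,36,-6,66],[24,0,0,6,54,-9,66],[32,0,0,8,72,-12,66],[40,0,0,10,89,-16,66],[40,0,0,10,89,-16,66]])

```text
clock: 43.85
tcp_pos: [449.1, 266.5, 275.5]
tool_rot: [[-0.005, 0.77, 0.638], [0.001, 0.639, -0.77], [-1.0, -0.004, -0.004]]
contact_force: [-0.3, 0.6, -0.2]
opening: 65.9
```

>>> carry_out(motion=[[8,0,0,4,17,-7,66],[16,0,0,8,34,-14,66],[24,0,0,12,51,-21,66],[32,0,0,16,68,-29,66],[37,0,0,20,82,-36,60],[37,0,0,20,82,-36,56]])

```text
clock: 44.45
tcp_pos: [489.4, 346.6, 253.2]
tool_rot: [[-0.008, 0.999, 0.049], [0.0, 0.049, -0.999], [-1.0, -0.008, -0.0]]
contact_force: [-0.3, 0.2, -0.6]
opening: 55.9
```

```bash
python3 - <<'E'
from h import *
s=arm.state(); print(s["tcp_pos"],s["joints"].round(),s["clock"])
i,p,d,W=look("wrist","w16"); bottles(i,p,d); 
for g,b in(((537,425),273),((539,289),216)): m,a=fitb(i,p,d,g,b)
m,a=fitb(i,p,d,(537,425),273)
G,R=grasp(m,a); print(G); path([(G+[0,0,110],R),(G+[0,0,-2],R)])
E
```

```text
[489.42388333 346.6158203  253.24698497] [ 35.  16.  11.  86.   0. 122.] 44.45
[297. 104.] 3005 all [537.8 416.7] [45.8 92.4] 3.0 white [537.4 424. ] [45.8 77.8] 3.0 z [43.3 45.5 47. ]
[283. 209.] 2435 all [528.9 282.3] [94.9 44.6] 35.9 white [528.9 282.3] [94.9 44.6] 35.9 z [43.2 45.6 47. ]
fit n 2245 mid [537.  427.3] b 272.7 width 43.1 len 70.2
fit n 1637 mid [538.7 289.3] b 216.1 width 43.0 len 70.9
fit n 2245 mid [537.  427.3] b 272.7 width 43.1 len 70.2
[536.85935963 430.59793709  13.80532495]
0 [0.1, 30.0, 0.5] [129.8, 53.0, -82.2] rows 5 margin 37.0 [27.0, 16.0, -11.0, 50.0, 27.0, 118.0]
1 [0.0, 0.0, 0.0] [97.0, -0.0, 56.0] rows 3 margin 52.7 [27.0, 20.0, -20.0, 36.0, 27.0, 118.0]
```

>>> carry_out(motion=[[0,6,0,26,10,-16,56],[0,12,0,52,21,-33,56],[0,18,0.3,78,32,-49,56],[0,24,0.4,104,42,-66,56],[0,30,0.5,130,53,-82,56],[0,30,0.5,130,53,-82,56],[0,30,0.5,130,53,-82,56]])

```text
clock: 45.2
tcp_pos: [536.4, 428.6, 123.7]
tool_rot: [[-0.024, 0.999, 0.042], [0.497, 0.048, -0.866], [-0.867, -0.0, -0.498]]
contact_force: [-0.3, -0.2, 0.1]
opening: 56.1
```

```bash
python3 - <<'E'
from h import *
s=arm.state(); print(s["tcp_pos"],s["joints"].round())
i,p,d,W=look("wrist","w17"); m,a=fitb(i,p,d,(537,425),273)
G,R=grasp(m,a); print(G); path([(G+[0,0,-2],R)])
E
```

```text
[536.35133284 428.63957112 123.65203564] [ 27.  15. -12.  50.  27. 118.]
fit n 4484 mid [537.4 427.7] b 272.8 width 43.2 len 71.7
[537.24415183 431.0776904   13.80532495]
0 [0.0, 0.0, -0.1] [99.2, -0.2, 55.6] rows 3 margin 52.9 [28.0, 21.0, -20.0, 36.0, 27.0, 118.0]
```

>>> carry_out(motion=[[0,0,0,33,0,19,56],[0,0,0,65,0,37,56],[0,0,0,87,0,49,56],[0,0,0,99,0,55.5,56],[0,0,0,99,0,55.5,56],[0,0,0,99,0,55.5,40],[0,0,0,99,0,55.5,30],[0,0,0,99,0,55.5,30],[0,0,0,99,0,55.5,30],[0,0,0,99,0,55.5,30]], force=60)

```text
clock: 46.25
tcp_pos: [538.6, 431.7, 14.2]
tool_rot: [[-0.02, 0.999, 0.044], [0.501, 0.048, -0.864], [-0.865, 0.005, -0.501]]
contact_force: [0.0, -1.8, 6.9]
opening: 45.8
```

```bash
python3 - <<'E'
from h import *
m,a=np.array([537.4,427.7]),272.8
al,h,t=hold(m,a); p0=arm.state()["tcp_pos"]; P,RP=place(S4[2],hdeg=82.3,tilt=t,along=al,h=h); print(P)
_,R=grasp(m,a,tilt=t)
path([(p0+[0,0,180],R),([500,350,250],Rd(2.8)),([450,260,280],Rd(40)),([440,170,280],Rd(80)),([430,40,280],Rd(126)),([440,-100,220],Rd(172.3)),(P+[-6,-45,55],RP),(P+[0,0,15],RP),(P+[0,0,3],RP)])
E
```

```text
along 5.4 h 30.4 tilt 30.1 lateral 1.3 op 45.8 [ 0.  -1.8  6.9]
[490.905953    -7.25325639  43.02599029]
0 [0.1, 0.0, -0.3] [-155.8, 0.9, -90.2] rows 5 margin 55.4 [27.0, 14.0, -4.0, 58.0, 27.0, 118.0]
1 [0.0, -30.1, 0.0] [-88.2, -42.6, 41.1] rows 4 margin 30.6 [35.0, 17.0, 12.0, 85.0, -0.0, 122.0]
2 [-37.2, 0.0, 0.0] [-30.0, -54.3, 87.5] rows 5 margin 29.2 [30.0, 7.0, 4.0, 87.0, -0.0, 80.0]
3 [-40.0, 0.0, 0.0] [0.0, -65.5, 62.5] rows 5 margin 29.4 [21.0, 2.0, -2.0, 86.0, -0.0, 31.0]
4 [-46.0, 0.0, 0.0] [0.0, -129.8, 12.7] rows 6 margin 29.7 [5.0, -2.0, -6.0, 86.0, -0.0, -31.0]
5 [-46.3, 0.0, 0.0] [60.0, -119.1, -74.2] rows 6 margin 30.9 [-13.0, -1.0, -12.0, 79.0, 0.0, -95.0]
6 [0.0, -59.9, -0.0] [122.0, -38.1, 53.3] rows 8 margin 31.3 [-34.0, 28.0, -15.0, 85.0, 51.0, -135.0]
7 [0.0, 0.0, 0.0] [59.3, 0.1, -11.9] rows 2 margin 30.8 [-30.0, 28.0, -21.0, 75.0, 53.0, -129.0]
8 [0.0, 0.0, 0.0] [6.0, -0.0, -10.4] rows 1 margin 30.8 [-30.0, 29.0, -21.0, 73.0, 53.0, -129.0]
```

>>> carry_out(motion=[[0,0,0,-20,0,-12,30],[0,0,0,-60,0,-35,30],[0,0,0,-100,0,-58,30],[0,0,0,-140,0,-81,30],[0,0,0,-156,1,-90,30],[0,0,0,-156,1,-90,30]])

```text
clock: 46.85
tcp_pos: [540.3, 432.3, 199.2]
tool_rot: [[-0.014, 0.999, 0.048], [0.504, 0.048, -0.863], [-0.864, 0.012, -0.504]]
contact_force: [-0.6, 0.3, -1.2]
opening: 45.0
```

>>> carry_out(motion=[[0,-8,0,-22,-10,10,30],[0,-16,0,-44,-21,20,30],[0,-24,0,-66,-32,30,30],[0,-30.1,0,-88,-43,41,30],[0,-30.1,0,-88,-43,41,30]])

```text
clock: 47.35
tcp_pos: [499.7, 351.4, 253.9]
tool_rot: [[0.011, 0.999, 0.051], [0.002, 0.051, -0.999], [-1.0, 0.011, -0.001]]
contact_force: [0.0, 0.0, -0.8]
opening: 45.3
```

>>> carry_out(motion=[[-8,0,0,-6,-11,18,30],[-16,0,0,-12,-22,36,30],[-24,0,0,-18,-33,54,30],[-32,0,0,-24,-44,72,30],[-37.2,0,0,-30,-54,87,30],[-37.2,0,0,-30,-54,87,30]])

```text
clock: 47.95
tcp_pos: [449.3, 260.5, 282.3]
tool_rot: [[0.01, 0.766, 0.643], [0.004, 0.643, -0.766], [-1.0, 0.01, 0.004]]
contact_force: [0.0, -0.1, -1.7]
opening: 45.3
```

>>> carry_out(motion=[[-8,0,0,0,-13,12,30],[-16,0,0,0,-26,25,30],[-24,0,0,0,-39,37,30],[-32,0,0,0,-52,50,30],[-40,0,0,0,-65,62,30],[-40,0,0,0,-65,62,30]])

```text
clock: 48.55
tcp_pos: [439.6, 170.4, 280.2]
tool_rot: [[0.009, 0.176, 0.984], [0.005, 0.984, -0.176], [-1.0, 0.006, 0.008]]
contact_force: [0.7, 0.2, -1.0]
opening: 45.1
```

>>> carry_out(motion=[[-8,0,0,0,-22,2,30],[-16,0,0,0,-44,4,30],[-24,0,0,0,-66,6,30],[-32,0,0,0,-88,8,30],[-40,0,0,0,-110,10,30],[-46,0,0,0,-130,13,30],[-46,0,0,0,-130,13,30]])

```text
clock: 49.25
tcp_pos: [430.2, 39.3, 278.3]
tool_rot: [[0.009, -0.582, 0.813], [0.006, 0.813, 0.582], [-1.0, -0.0, 0.01]]
contact_force: [0.0, -0.2, -1.6]
opening: 45.5
```

>>> carry_out(motion=[[-8,0,0,0,-20,-12,30],[-16,0,0,8,-40,-25,30],[-24,0,0,18,-60,-37,30],[-32,0,0,30,-80,-50,30],[-40,0,0,45,-100,-62,30],[-46.3,0,0,60,-119,-74,30],[-46.3,0,0,60,-119,-74,30]])

```text
clock: 49.95
tcp_pos: [439.8, -100.7, 214.5]
tool_rot: [[0.005, -0.989, 0.146], [0.007, 0.146, 0.989], [-1.0, -0.004, 0.008]]
contact_force: [0.2, -0.6, -1.0]
opening: 44.8
```

```bash
python3 - <<'E'
from h import *
s=arm.state(); print(s["tcp_pos"],s["opening"],s["contact_force"])
P,RP=place(S4[2],hdeg=82.3,tilt=30.1,along=5.4,h=30.4)
path([(P+[-6,-45,55],RP),(P+[0,0,15],RP),(P+[0,0,3],RP)])
E
```

```text
[ 439.75717646 -100.74352571  214.46978053] 44.819865847382275 [ 0.23517056 -0.58439088 -1.00979563]
0 [-0.5, -59.5, 0.6] [117.0, -37.1, 53.7] rows 7 margin 31.3 [-34.0, 28.0, -15.0, 85.0, 51.0, -135.0]
1 [0.0, 0.0, 0.0] [59.3, 0.1, -11.8] rows 2 margin 30.8 [-30.0, 28.0, -21.0, 74.0, 53.0, -129.0]
2 [0.0, 0.0, 0.0] [6.0, -0.0, -10.4] rows 1 margin 30.8 [-30.0, 29.0, -21.0, 73.0, 53.0, -129.0]
```

>>> carry_out(motion=[[0,-8,0,16,-5,7,30],[0,-16,0,31,-10,14,30],[-0.1,-24,0.2,47,-15,22,30],[-0.2,-32,0.3,63,-20,29,30],[-0.3,-40,0.4,79,-25,36,30],[-0.4,-48,0.5,94,-30,43,30],[-0.5,-56,0.6,110,-35,50,30],[-0.5,-59.5,0.6,117,-37,54,30],[-0.5,-59.5,0.6,117,-37,54,30],[-0.5,-59.5,0.6,117,-37,54,30]])

```text
clock: 50.95
tcp_pos: [485.4, -51.4, 97.7]
tool_rot: [[0.114, -0.991, 0.071], [0.858, 0.134, 0.497], [-0.502, 0.004, 0.865]]
contact_force: [-0.0, 0.3, -0.7]
opening: 45.3
```

```bash
python3 - <<'E'
from h import *
s=arm.state(); print(s["tcp_pos"],s["opening"],s["contact_force"])
P,RP=place(S4[2],hdeg=82.3,tilt=30.1,along=5.4,h=30.4)
path([(P+[0,0,15],RP),(P+[0,0,3],RP)])
E
```

```text
[485.39729931 -51.44773504  97.66214654] 45.287860924268664 [-0.04051691  0.26316553 -0.67509476]
0 [-0.2, -0.0, -0.1] [58.4, 0.3, -11.9] rows 2 margin 30.8 [-30.0, 28.0, -21.0, 74.0, 53.0, -129.0]
1 [0.0, 0.0, 0.0] [6.0, -0.0, -10.4] rows 1 margin 30.8 [-30.0, 29.0, -21.0, 73.0, 53.0, -129.0]
```

>>> carry_out(motion=[[-0.2,0,0,20,0,-4,30],[-0.2,0,0,40,0,-8,30],[-0.2,0,0,53,0,-11,30],[-0.2,0,0,58.5,0,-12,30],[-0.2,0,0,58.5,0,-12,30],[-0.2,0,0,61.5,0,-17,30],[-0.2,0,0,64.5,0,-22,30],[-0.2,0,0,64.5,0,-22,30]])

```text
clock: 51.75
tcp_pos: [491.2, -7.4, 45.8]
tool_rot: [[0.115, -0.991, 0.068], [0.857, 0.133, 0.497], [-0.502, 0.001, 0.865]]
contact_force: [0.5, -0.4, -0.7]
opening: 45.4
```

>>> carry_out(motion=[[0,0,0,0.7,0,-1.3,30],[0,0,0,1.2,0,-2,30],[0,0,0,1.2,0,-2,30]])

```text
clock: 52.05
tcp_pos: [491.7, -7.4, 45.5]
tool_rot: [[0.117, -0.991, 0.069], [0.859, 0.136, 0.494], [-0.499, 0.001, 0.867]]
contact_force: [-4.3, -2.0, 13.5]
opening: 45.1
```

>>> carry_out(motion=[[0,0,0,0.5,0,-0.9,30],[0,0,0,0.5,0,-0.9,30]])

```text
clock: 52.25
tcp_pos: [491.8, -7.4, 45.6]
tool_rot: [[0.119, -0.99, 0.07], [0.859, 0.138, 0.492], [-0.497, 0.002, 0.868]]
contact_force: [-2.1, -0.5, 7.9]
opening: 45.4
```

```bash
python3 - <<'E'
from h import *
s=arm.state(); P,RP=place(S4[2],hdeg=82.3,tilt=30.1,along=5.4,h=30.4)
print(s["opening"],s["contact_force"],s["tcp_pos"]-P)
E
```

```text
45.390501407143034 [-2.09803508 -0.5374427   7.92983869] [ 0.91460169 -0.19267805  2.55048638]
```

>>> carry_out(motion=[[0,0,0,0,0,0,50],[0,0,0,0,0,0,54],[0,0,0,0,0,0,54],[0,0,0,-10,0,0,54],[0,0,0,-30,0,0,54],[0,0,0,-60,0,0,60],[0,0,0,-100,0,0,66],[0,0,0,-130,0,0,66],[0,0,0,-130,0,0,66]])

```text
clock: 53.15
tcp_pos: [477.1, -122.9, 111.7]
tool_rot: [[0.123, -0.99, 0.07], [0.858, 0.142, 0.494], [-0.498, -0.001, 0.867]]
contact_force: [1.2, 0.1, 0.2]
opening: 66.0
```

```bash
python3 - <<'E'
from h import *
i,p,d,W=look("wrist","w18"); 
for c in S4[:3]:
    b=(W[...,2]>20)&(W[...,2]<130)&(np.hypot(W[...,0]-c[0],W[...,1]-c[1])<33); print(c,b.sum(), np.percentile(W[b],[3,97],axis=0).round(1).tolist() if b.sum() else 0)
path([([455,-30,260],Rd(172.3)),([450,50,290],Rd(130)),([450,130,290],Rd(84)),([450,190,280],Rd(40)),([460,230,260],Rd(-5)),([490,260,250],Rd(-53))])
E
```

```text
[500.988  67.308] 114 [[485.4, 44.4, 78.3], [522.7, 77.5, 108.5]]
[439.864  33.19 ] 3583 [[419.9, 7.4, 22.7], [464.3, 30.3, 105.0]]
[489.732 -15.936] 4701 [[468.6, -41.8, 22.7], [509.5, -22.8, 106.2]]
0 [-0.3, 60.1, 0.2] [1.4, 34.5, 173.0] rows 8 margin 27.8 [-4.0, -0.0, -6.0, 84.0, 0.0, -86.0]
1 [42.3, 0.0, 0.0] [-30.0, 15.7, 78.6] rows 5 margin 28.5 [6.0, -0.0, -3.0, 87.0, -0.0, -34.0]
2 [46.0, 0.0, 0.0] [0.0, 61.3, 51.4] rows 6 margin 28.4 [16.0, 2.0, -1.0, 87.0, 0.0, 22.0]
3 [44.0, 0.0, 0.0] [10.0, 59.7, -6.3] rows 6 margin 28.6 [23.0, 4.0, -0.0, 86.0, -0.0, 73.0]
4 [45.0, 0.0, 0.0] [20.0, 33.4, -24.2] rows 6 margin 30.0 [27.0, 6.0, 0.0, 84.0, -0.0, 122.0]
5 [48.0, 0.0, 0.0] [10.0, 27.3, -32.5] rows 6 margin 9.0 [28.0, 11.0, 4.0, 83.0, 0.0, 171.0]
```

>>> carry_out(motion=[[0,0,0,-20,0,34,66],[0,8,0,-25,5,70,66],[0,16,0,-20,10,90,66],[0,24,0,-15,15,110,66],[0,32,0,-10,20,130,66],[0,40,0,-6,25,145,66],[0,48,0,-2,30,160,66],[0,56,0,1,34,173,66],[0,60,0,1,34,173,66],[0,60,0,1,34,173,66]])

```text
clock: 54.2
tcp_pos: [455.2, -27.8, 260.3]
tool_rot: [[0.001, -0.991, 0.135], [0.002, 0.135, 0.991], [-1.0, -0.0, 0.002]]
contact_force: [0.5, 0.5, -0.1]
opening: 66.0
```

>>> carry_out(motion=[[8,0,0,-6,3,15,66],[16,0,0,-12,6,30,66],[24,0,0,-18,9,45,66],[32,0,0,-24,12,60,66],[40,0,0,-30,15,75,66],[42.3,0,0,-30,16,79,66]])

```text
clock: 54.8
tcp_pos: [449.8, 53.2, 290.1]
tool_rot: [[-0.001, -0.639, 0.769], [0.004, 0.769, 0.639], [-1.0, 0.004, 0.002]]
contact_force: [-0.4, -0.0, -0.2]
opening: 65.9
```

>>> carry_out(motion=[[8,0,0,0,10,9,66],[16,0,0,0,21,18,66],[24,0,0,0,32,27,66],[32,0,0,0,43,36,66],[40,0,0,0,53,45,66],[46,0,0,0,61,51,66],[46,0,0,0,61,51,66]])

```text
clock: 55.5
tcp_pos: [449.7, 133.0, 289.2]
tool_rot: [[-0.003, 0.108, 0.994], [0.006, 0.994, -0.108], [-1.0, 0.005, -0.004]]
contact_force: [-0.4, 0.0, 0.3]
opening: 66.1
```

>>> carry_out(motion=[[8,0,0,2,11,-1,66],[16,0,0,4,22,-2,66],[24,0,0,6,33,-3,66],[32,0,0,8,44,-4,66],[40,0,0,10,55,-5,66],[44,0,0,10,60,-6,66],[44,0,0,10,60,-6,66]])

```text
clock: 56.2
tcp_pos: [450.1, 192.9, 278.7]
tool_rot: [[-0.005, 0.767, 0.641], [0.006, 0.641, -0.767], [-1.0, -0.0, -0.008]]
contact_force: [0.5, -1.2, -0.1]
opening: 66.1
```

>>> carry_out(motion=[[8,0,0,4,6,-4,66],[16,0,0,8,12,-8,66],[24,0,0,12,18,-12,66],[32,0,0,16,24,-17,66],[40,0,0,20,30,-22,66],[45,0,0,20,33,-24,66],[45,0,0,20,33,-24,66]])

```text
clock: 56.9
tcp_pos: [459.9, 232.0, 258.2]
tool_rot: [[-0.006, 0.996, -0.086], [0.006, -0.086, -0.996], [-1.0, -0.007, -0.005]]
contact_force: [-0.1, -0.5, -0.2]
opening: 66.0
```

```bash
python3 - <<'E'
from h import *
s=arm.state(); print(s["tcp_pos"],s["joints"].round(),s["clock"])
i,p,d,W=look("wrist","w19"); m,a=fitb(i,p,d,(539,289),216); bottles(i,p,d)
G,R=grasp(m,a); print(G); path([([500,270,250],Rd(a+90-360)),(G+[0,0,110],R),(G+[0,0,-2],R)])
E
```

```text
[459.94260399 232.04294711 258.23906171] [ 27.   6.   0.  84.   0. 121.] 56.9
fit n 2100 mid [538.5 288.3] b 216.3 width 43.0 len 70.4
[309. 116.] 2841 all [529.6 281.9] [93.5 45.8] 36.0 white [535.2 286.4] [78.9 45.8] 35.3 z [43.4 45.4 46.8]
[541.15471852 290.31708682  13.80532495]
0 [48.9, -0.1, 0.5] [8.4, 36.8, -41.3] rows 6 margin 7.9 [28.0, 12.0, 6.0, 84.0, 0.0, 172.0]
1 [0.0, 30.0, 0.0] [126.2, 8.0, -45.2] rows 4 margin 8.4 [26.0, -3.0, -34.0, 29.0, 5.0, 171.0]
2 [0.0, 0.0, 0.0] [97.0, 0.0, 56.0] rows 3 margin 9.2 [26.0, 4.0, -44.0, 13.0, 5.0, 171.0]
```

>>> carry_out(motion=[[8,0,0,1,6,-6,66],[16,0,0,2,12,-13,66],[24,0,0,4,18,-20,66],[32,0,0,6,24,-27,66],[40,0,0.4,7,30,-34,66],[48.9,0,0.5,8,37,-41,66],[48.9,0,0.5,8,37,-41,66]])

```text
clock: 57.65
tcp_pos: [500.8, 269.4, 249.9]
tool_rot: [[0.001, 0.593, -0.805], [0.001, -0.805, -0.593], [-1.0, -0.001, -0.001]]
contact_force: [0.2, 0.1, 0.6]
opening: 65.8
```

>>> carry_out(motion=[[0,7.5,0,31,2,-11,66],[0,15,0,62,4,-22,66],[0,22.5,0,94,6,-33,66],[0,30,0,126,8,-45,64],[0,30,0,126,8,-45,62],[0,30,0,126,8,-45,62]])

```text
clock: 58.25
tcp_pos: [538.7, 287.4, 120.4]
tool_rot: [[0.4, 0.596, -0.697], [0.295, -0.803, -0.517], [-0.868, 0.001, -0.497]]
contact_force: [0.7, 0.0, -0.2]
opening: 62.0
```

```bash
python3 - <<'E'
from h import *
s=arm.state(); print(s["tcp_pos"],s["joints"].round(),s["clock"])
i,p,d,W=look("wrist","w20"); m,a=fitb(i,p,d,(539,289),216)
G,R=grasp(m,a); print(G); path([(G+[0,0,-2],R)])
E
```

```text
[538.66179768 287.36089734 120.37235048] [ 25.  -4. -35.  29.   5. 170.] 58.25
fit n 4597 mid [539.2 288.8] b 216.6 width 43.1 len 70.1
[541.88758334 290.81720216  13.80532495]
0 [-0.1, 0.0, -0.1] [97.7, -1.3, 53.6] rows 3 margin 9.6 [26.0, 4.0, -44.0, 13.0, 5.0, 170.0]
```

>>> carry_out(motion=[[0,0,0,33,-1,18,62],[0,0,0,65,-1.3,36,62],[0,0,0,86,-1.3,47,62],[0,0,0,97.5,-1.3,53.5,62],[0,0,0,97.5,-1.3,53.5,62],[0,0,0,97.5,-1.3,53.5,40],[0,0,0,97.5,-1.3,53.5,30],[0,0,0,97.5,-1.3,53.5,30],[0,0,0,97.5,-1.3,53.5,30],[0,0,0,97.5,-1.3,53.5,30]], force=60)

```text
clock: 59.3
tcp_pos: [543.5, 291.6, 14.4]
tool_rot: [[0.405, 0.595, -0.694], [0.298, -0.804, -0.515], [-0.864, 0.002, -0.503]]
contact_force: [1.0, -0.7, 5.7]
opening: 45.2
```

```bash
python3 - <<'E'
from h import *
m,a=np.array([539.2,288.8]),216.6
al,h,t=hold(m,a); p0=arm.state()["tcp_pos"]; P,RP=place(S4[3],hdeg=82.3,tilt=t,along=al,h=h); print(P)
_,R=grasp(m,a,tilt=t)
path([(p0+[0,0,180],R),([500,270,250],Rd(a-270)),([460,230,280],Rd(-5)),([450,190,290],Rd(40)),([440,130,290],Rd(84)),([420,10,290],Rd(128)),([430,-140,220],Rd(172.3)),(P+[-6,-45,55],RP),(P+[0,0,15],RP),(P+[0,0,3],RP)])
E
```

```text
along 4.3 h 30.5 tilt 30.2 lateral 0.3 op 45.2 [ 1.  -0.7  5.7]
[429.76356598 -41.50724965  41.86833511]
0 [0.0, 0.0, -0.1] [-155.6, 0.4, -90.5] rows 5 margin 9.5 [26.0, -5.0, -27.0, 38.0, 6.0, 170.0]
1 [-0.0, -30.2, -0.0] [-72.1, -8.6, 13.4] rows 4 margin 8.2 [28.0, 12.0, 6.0, 84.0, 0.0, 172.0]
2 [-48.4, 0.0, 0.0] [-30.0, 8.3, 56.0] rows 6 margin 16.6 [27.0, 7.0, 3.0, 87.0, -0.0, 122.0]
3 [-45.0, 0.0, 0.0] [-10.0, -6.5, 40.7] rows 6 margin 28.3 [23.0, 4.0, 1.0, 88.0, 0.0, 73.0]
4 [-44.0, 0.0, 0.0] [0.0, -46.2, 39.5] rows 6 margin 28.4 [16.0, 1.0, -2.0, 87.0, -0.0, 22.0]
5 [-44.0, 0.0, 0.0] [0.0, -121.4, -7.3] rows 6 margin 28.3 [1.0, -4.0, -6.0, 87.0, -0.0, -37.0]
6 [-44.3, 0.0, 0.0] [70.0, -124.4, -84.5] rows 6 margin 29.8 [-18.0, -1.0, -12.0, 79.0, -0.0, -100.0]
7 [0.0, -59.8, -0.0] [123.1, 13.3, 52.2] rows 8 margin 27.5 [-41.0, 27.0, -18.0, 88.0, 46.0, -143.0]
8 [0.0, 0.0, 0.0] [59.4, 0.1, -11.7] rows 2 margin 32.1 [-37.0, 27.0, -24.0, 79.0, 49.0, -138.0]
9 [0.0, 0.0, 0.0] [6.0, 0.0, -10.4] rows 1 margin 35.0 [-37.0, 28.0, -24.0, 78.0, 49.0, -138.0]
```

>>> carry_out(motion=[[0,0,0,-20,0,-12,30],[0,0,0,-60,0,-35,30],[0,0,0,-100,0,-58,30],[0,0,0,-140,0,-81,30],[0,0,0,-156,0,-90,30],[0,0,0,-156,0,-90,30]])

```text
clock: 59.9
tcp_pos: [544.3, 292.3, 199.4]
tool_rot: [[0.411, 0.595, -0.691], [0.3, -0.803, -0.514], [-0.861, 0.004, -0.509]]
contact_force: [0.2, -0.5, -1.6]
opening: 44.9
```

>>> carry_out(motion=[[0,-8,0,-18,-2,3,30],[0,-16,0,-36,-4,6,30],[0,-24,0,-54,-6,10,30],[0,-30.2,0,-72,-8.6,13,30],[0,-30.2,0,-72,-8.6,13,30]])

```text
clock: 60.4
tcp_pos: [501.3, 271.8, 252.8]
tool_rot: [[0.002, 0.596, -0.803], [-0.002, -0.803, -0.596], [-1.0, 0.003, -0.001]]
contact_force: [2.4, 1.5, -1.7]
opening: 45.3
```

>>> carry_out(motion=[[-8,0,0,-5,1,9,30],[-16,0,0,-10,3,18,30],[-24,0,0,-15,4,28,30],[-32,0,0,-20,5,37,30],[-40,0,0,-25,7,46,30],[-48.4,0,0,-30,8,56,30],[-48.4,0,0,-30,8,56,30]])

```text
clock: 61.1
tcp_pos: [460.3, 231.3, 281.9]
tool_rot: [[0.004, 0.996, -0.087], [-0.001, -0.087, -0.996], [-1.0, 0.004, 0.001]]
contact_force: [-0.8, 0.6, -1.1]
opening: 45.1
```

>>> carry_out(motion=[[-8,0,0,-2,-1,7,30],[-16,0,0,-4,-2,14,30],[-24,0,0,-6,-3,21,30],[-32,0,0,-8,-5,28,30],[-40,0,0,-10,-6,36,30],[-45,0,0,-10,-6.5,41,30],[-45,0,0,-10,-6.5,41,30]])

```text
clock: 61.8
tcp_pos: [450.2, 190.7, 290.6]
tool_rot: [[0.004, 0.768, 0.64], [-0.001, 0.64, -0.768], [-1.0, 0.003, 0.003]]
contact_force: [0.4, -0.4, 0.2]
opening: 45.0
```

>>> carry_out(motion=[[-8,0,0,0,-8,7,30],[-16,0,0,0,-16,14,30],[-24,0,0,0,-24,21,30],[-32,0,0,0,-33,28,30],[-40,0,0,0,-41,35,30],[-44,0,0,0,-46,39,30],[-44,0,0,0,-46,39,30]])

```text
clock: 62.5
tcp_pos: [439.8, 131.0, 289.7]
tool_rot: [[0.004, 0.113, 0.994], [-0.001, 0.994, -0.113], [-1.0, -0.0, 0.004]]
contact_force: [-0.7, 0.3, -2.9]
opening: 45.4
```

>>> carry_out(motion=[[-8,0,0,0,-22,-1,30],[-16,0,0,0,-44,-2,30],[-24,0,0,0,-66,-4,30],[-32,0,0,0,-88,-5,30],[-40,0,0,0,-110,-6,30],[-44,0,0,0,-121,-7,30],[-44,0,0,0,-121,-7,30]])

```text
clock: 63.2
tcp_pos: [419.2, 11.0, 289.2]
tool_rot: [[0.004, -0.604, 0.797], [-0.0, 0.797, 0.604], [-1.0, -0.003, 0.003]]
contact_force: [-0.8, 0.8, -1.2]
opening: 45.2
```

>>> carry_out(motion=[[-8,0,0,0,-22,-15,30],[-16,0,0,0,-44,-30,30],[-24,0,0,10,-66,-45,30],[-32,0,0,25,-88,-60,30],[-40,0,0,50,-110,-75,30],[-44.3,0,0,70,-124,-84.5,30],[-44.3,0,0,70,-124,-84.5,30]])

```text
clock: 63.9
tcp_pos: [426.4, -139.2, 216.0]
tool_rot: [[0.0, -0.988, 0.154], [0.001, 0.154, 0.988], [-1.0, 0.0, 0.001]]
contact_force: [-0.3, 0.2, -1.9]
opening: 45.2
```

```bash
python3 - <<'E'
from h import *
s=arm.state(); print(s["tcp_pos"],s["opening"],s["contact_force"])
P,RP=place(S4[3],hdeg=82.3,tilt=30.2,along=4.3,h=30.5)
path([(P+[-6,-45,55],RP),(P+[0,0,15],RP),(P+[0,0,3],RP)])
E
```

```text
[ 426.37941401 -139.17370772  215.9713873 ] 45.193092494560034 [-0.28208982  0.23258538 -1.87248182]
0 [-1.1, -59.7, 0.6] [119.1, 10.7, 51.5] rows 8 margin 27.5 [-41.0, 27.0, -18.0, 88.0, 46.0, -143.0]
1 [0.0, 0.0, 0.0] [59.4, 0.1, -11.7] rows 2 margin 32.1 [-37.0, 27.0, -24.0, 79.0, 49.0, -138.0]
2 [0.0, 0.0, 0.0] [6.0, -0.0, -10.4] rows 1 margin 35.0 [-37.0, 28.0, -24.0, 78.0, 49.0, -138.0]
```

>>> carry_out(motion=[[-0.1,-8,0,16,1,7,30],[-0.3,-16,0.1,32,3,14,30],[-0.4,-24,0.2,48,4,21,30],[-0.6,-32,0.3,64,6,28,30],[-0.7,-40,0.4,80,7,35,30],[-0.9,-48,0.5,96,9,42,30],[-1,-56,0.6,112,10,49,30],[-1.1,-59.7,0.6,119,10.7,51.5,30],[-1.1,-59.7,0.6,119,10.7,51.5,30],[-1.1,-59.7,0.6,119,10.7,51.5,30]])

```text
clock: 64.9
tcp_pos: [424.5, -86.3, 97.1]
tool_rot: [[0.114, -0.991, 0.069], [0.856, 0.134, 0.5], [-0.505, 0.002, 0.863]]
contact_force: [-0.2, -0.7, -1.5]
opening: 45.5
```

```bash
python3 - <<'E'
from h import *
s=arm.state(); print(s["tcp_pos"],s["opening"],s["contact_force"])
P,RP=place(S4[3],hdeg=82.3,tilt=30.2,along=4.3,h=30.5)
path([(P+[0,0,15],RP),(P+[0,0,3],RP)])
E
```

```text
[424.53207874 -86.32024934  97.11990442] 45.49080783071756 [-0.23843036 -0.65359941 -1.47530125]
0 [-0.1, -0.1, -0.1] [59.3, 0.7, -11.9] rows 2 margin 32.1 [-37.0, 27.0, -24.0, 79.0, 49.0, -138.0]
1 [0.0, 0.0, 0.0] [6.0, -0.0, -10.4] rows 1 margin 35.0 [-37.0, 28.0, -24.0, 78.0, 49.0, -138.0]
```

>>> carry_out(motion=[[0,0,0,20,0.3,-4,30],[0,0,0,40,0.5,-8,30],[0,0,0,53,0.7,-11,30],[0,0,0,59.3,0.7,-12,30],[0,0,0,59.3,0.7,-12,30],[0,0,0,62.3,0.7,-17,30],[0,0,0,65.3,0.7,-22,30],[0,0,0,65.3,0.7,-22,30]])

```text
clock: 65.7
tcp_pos: [429.7, -41.7, 44.7]
tool_rot: [[0.114, -0.991, 0.07], [0.856, 0.134, 0.5], [-0.505, 0.003, 0.863]]
contact_force: [0.2, -0.3, -2.5]
opening: 45.6
```

>>> carry_out(motion=[[0,0,0,0.7,0,-1.3,30],[0,0,0,1.2,0,-2,30],[0,0,0,1.2,0,-2,30]])

```text
clock: 66.0
tcp_pos: [430.0, -41.9, 42.8]
tool_rot: [[0.115, -0.991, 0.071], [0.856, 0.135, 0.499], [-0.504, 0.003, 0.864]]
contact_force: [-1.5, -1.1, 5.0]
opening: 45.6
```

>>> carry_out(motion=[[0,0,0,0.5,0,-0.9,30],[0,0,0,0.5,0,-0.9,30]])

```text
clock: 66.2
tcp_pos: [430.0, -41.9, 42.8]
tool_rot: [[0.116, -0.991, 0.071], [0.856, 0.137, 0.498], [-0.503, 0.003, 0.864]]
contact_force: [-3.8, -1.7, 8.6]
opening: 45.4
```

```bash
python3 - <<'E'
from h import *
s=arm.state(); P,RP=place(S4[3],hdeg=82.3,tilt=30.2,along=4.3,h=30.5)
print(s["opening"],s["contact_force"],s["tcp_pos"]-P)
E
```

```text
45.422784135020386 [-3.83594886 -1.70492128  8.57470854] [ 0.2567737  -0.46755319  0.86358301]
```

>>> carry_out(motion=[[0,0,0,0,0,0,50],[0,0,0,0,0,0,54],[0,0,0,0,0,0,54],[0,0,0,-10,0,0,54],[0,0,0,-30,0,0,54],[0,0,0,-60,0,0,60],[0,0,0,-100,0,0,66],[0,0,0,-130,0,20,66],[0,0,0,-150,0,50,66],[0,0,0,-160,0,80,66]])

```text
clock: 67.2
tcp_pos: [417.1, -140.9, 194.0]
tool_rot: [[0.119, -0.99, 0.073], [0.856, 0.139, 0.498], [-0.503, 0.003, 0.864]]
contact_force: [0.7, -0.5, -0.5]
opening: 66.0
```

```bash
python3 - <<'E'
from h import *
path([([450,-130,330],Rd(172.3))])
E
```

```text
0 [-0.4, 59.8, -0.0] [-55.2, -30.6, 125.4] rows 8 margin 15.3 [-16.0, 2.0, 5.0, 93.0, 0.0, -98.0]
```

>>> carry_out(motion=[[0,7.5,0,-7,-4,16,66],[0,15,0,-14,-8,32,66],[0,22.5,0,-21,-12,48,66],[0,30,0,-28,-16,64,66],[0,37.5,0,-35,-20,80,66],[0,45,0,-42,-24,96,66],[0,52.5,0,-49,-28,112,66],[0,59.8,0,-55,-31,125,66],[0,59.8,0,-55,-31,125,66],[0,59.8,0,-55,-31,125,66]])

```text
clock: 68.2
tcp_pos: [450.2, -129.5, 329.7]
tool_rot: [[-0.003, -0.991, 0.137], [0.002, 0.137, 0.991], [-1.0, 0.003, 0.001]]
contact_force: [0.2, -1.1, -0.3]
opening: 66.0
```

```bash
python3 - <<'E'
from h import *
i,p,d,W=look("wrist","w21"); hsv=cv2.cvtColor(p,cv2.COLOR_BGR2HSV)
for c in S4:
    b=(W[...,2]>96)&(W[...,2]<116)&(np.hypot(W[...,0]-c[0],W[...,1]-c[1])<30); q=W[b]; e=(np.median(q[:,:2],0)-PC) if b.sum() else np.zeros(2)
    print(b.sum(), "cap u,n",(e@U).round(1),(e@N).round(1),"z",np.median(q[:,2]).round(1) if b.sum() else 0)
m=(W[...,2]>8)&(W[...,2]<18)&(abs(W[...,0]-465)<110)&(abs(W[...,1]-12)<140)&(hsv[...,1]<30)
P=W[m][:,:2]-PC; u=P@U;n=P@N; print("plate u",np.percentile(u,[.5,99.5]).round(1),"n",np.percentile(n,[.5,99.5]).round(1),"z",np.median(W[m][:,2]))
j,pt,dt,Wt=look("top","top21")
g=(Wt[...,2]>15)&(Wt[...,2]<35)&(abs(Wt[...,0]-468)<60)&(abs(Wt[...,1]-200)<40); print("hub",Wt[g].mean(0))
cv2.imwrite("pics/fin.png",np.hstack([p,cv2.resize(pt[140:285,180:360],(280,384))[:,:]]))
E
```

```text
419 cap u,n 54.3 30.8 z 108.0
448 cap u,n 13.4 -25.4 z 108.3
462 cap u,n -27.8 29.5 z 108.5
485 cap u,n -69.2 -26.4 z 108.5
plate u [-110.   106.6] n [-59.7  59.4] z 12.649900720839106
hub [461.10531189 196.52131985  23.88513326]
```

View pics/fin.png

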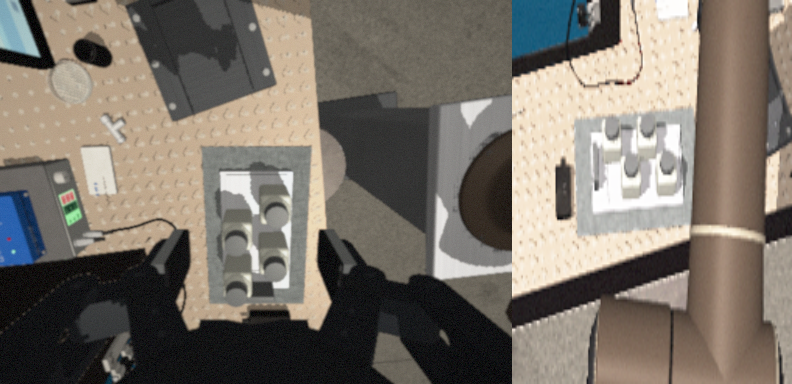

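```bash
python3 - <<'E'
from h import *
print(arm.state()["clock"],arm.job_done())
E
```

```text
the job is handed in; nothing more can be done
68.3 None
```

I finished the task and handed it in at 68.3 s of the 210 s; no verdict was reported.

- **Hub:** It lies flat on the table beyond the mat's left end, with its centre about 34 mm outside the mat's outline.
- **Carrier plate:** I drew it straight and level out of the guide. The force readings taken between the pulls stayed near 5 N at the wrist. It lies flat on the mat and in line with it, with its centre within a few millimetres of the mat's.
- **Bottles:** All four are standing cap up on the plate in a zigzag. The yellow one I left alone.

**Last checks:** In the final wrist view all four cap tops are level at about 108 mm, where 109 mm is expected. The bottle axes are about 29 mm or more from every plate edge. The gripper was clear of everything.

**What disagreed:**
- The tool sat 1–3 mm higher than commanded at several grasps. I corrected for this from the measured pose.
- My first place pose, with the tool pointing away from the robot, would have passed the range limit of joint 3. I held the first bottle, worked out the arm's kinematics, and placed every bottle from the right instead.
- I saw no bottle knocked aside and no grip slackening.

I did not measure the bystanders' positions at the end.

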